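# Hammer on the pedal: clear an offcut into the lidded scrap bin

## Robot

A 6-joint arm with a two-finger parallel gripper is mounted at the origin on a cart in front of the work surface, level with it; the furniture and walls round the work are solid. World frame = base frame: x ahead of the robot, y to its left, z up, the work surface at z = 0. Lengths are in m, angles in degrees, forces in N, time in s.
With the tool pointing down it reaches from about 0.4 to 0.825 m from the base axis. Payload 7 kg.
Tool frame: the origin (TCP) lies midway between the tips of the shut fingers; the grasp point (between the pads) lies 19 mm behind it (r.grasp_offset is the distance from the TCP to the grasp point, in m); z points along the fingers, x is the direction in which the jaws open and shut, and the axes are right-handed (so a half turn about z gives the same grasp; the last joint's range is limited). The gripper opens to 88 mm and grips with 3 to 60 N. Pads are 19 mm wide; open, the fingers measure 130 mm over their backs; the gripper's body (78 mm by 193 mm) begins 47 mm behind the grasp point.
Start: joints at [-55.571, 20.546, 0.682, 0, -70.136, -16.507], TCP at [0.208, -0.642, 0.227] pointing down, gripper open.
Joint ranges: [-176.03, 176.03], [-82.01, 121.73], [-58.28, 71.71], [-173.87, 95.51], [-174.79, -0.11], [-173.66, 173.66]. Speed limits (degrees/s): [136.94, 136.94, 172.46, 180, 180, 180].

## Interface

Orientations are given as [roll, pitch, yaw] about the fixed x, y, z axes, in that order (R = Rz(yaw) Ry(pitch) Rx(roll)).
In Python, from plant import r gives the robot as it stands.
- The arm moves only by the tool step_arm, never from a script. Its argument "deltas" is a list of rows, each a list of 7 numbers: the turn, a rotation vector about the tool's x, y, z in rad, then the shift along the tool's x, y, z in mm, then the opening, from -1 (shut) to 1 (fully open), so that 0 is half open. In form: [[ax, ay, az, x, y, z, grip], ...]. A call has 1 to 10 rows; each row shifts and turns the pose as measured when the row begins, along the tool's axes as they then stand; what a row does not reach is not made up. A row lasts 1/10 s, in which the tool goes at most 50 mm and 8.59 degrees, less where a joint would pass 70% of its speed; a pose out of reach is approached as far as the arm can. A call with a gripper value outside its range is refused whole. The fingers move at their own pace and stop on an object; "squeeze" is the grip in N (left out, the last holds). Time passes only in rows, so rows that do not move let the fingers close. It gives the time, the measured TCP pose, the force and the opening at its end, in the units of the state.
- r.get_state(): the state, without advancing time (a new reading comes with each control period).
- r.capture(name): name is "scene" or "side" or "wrist"; returns the picture (384x512x3 uint8, red, green, blue); there is no depth.
- r.camera_info(name): a dict with "vertical_fov" (degrees; the focal length in pixels is half the picture's height over the tangent of half this angle, whatever the lens; pixels are square), "cx", "cy" (the principal point, pixels), "k1" (the pictures are not rectified: a ray, as slopes to the right and down, at radius r is drawn at 1 + k1 r^2 times it, then the intrinsics apply), "view" (4x4, takes a point from world to camera coordinates). Camera axes: x right, y down, z forward; pixel columns grow to the right and rows downward; lengths in m; the calibration is good to about 2 mm. A picture is of the moment at which its call begins: read the wrist's pose just before it. camera_info takes no time and is no camera call; for the wrist camera it gives the pose at the moment of the call.
- r.close_job(): hands the job in, once; it reports no verdict.
The state is a dict: "time_s": time; "joints": joint angles; "qd": joint speeds; "joint_torque": joint torques, N m; "tcp_pos": TCP position; "eef_rot": TCP orientation; "contact_force": force on the tool from outside, world axes, zero at the start; "moment": the same for the moment, N m; "gripper_width": finger opening in m.
Only numpy, scipy, OpenCV 4.12 (cv2) and the standard library are available. Lean on these libraries where they do the work, as an engineer would, in place of code of your own. Each camera call takes 0.05 s, during which the arm holds its last target.

## Task

Clear the pale wooden offcut that lies left of the bin into the blue pedal bin: to keep your hand free, first lay the claw hammer with its heavy head on the pedal, so that its weight alone holds the lid up, then put the offcut in. Afterwards take the hammer off the pedal so that the lid closes fully, and lay the hammer flat on the bench clear of the bin. Leave the jar, the tape measure and the pliers where they are.

Things in the scene. Friction and masses are not known exactly. Their poses are not given: they have to be found in the camera images.
- scrap_bin: Fixed pedal bin: blue tub, black plinth, steel lid. Origin under its centre on the bench; x points from front (pedal) to rear (lid hinge), y to its left. Outside 180 (x) x 230 (y) mm, rim 150 mm high, walls 5 mm. Lid 192 x 242 mm, hinged on the rear rim at x = +96 mm, 153 mm high; raised, it stands almost upright at the rear, up to 345 mm high.
- bin_floor (a point): Centre of the bin's inner floor (170 x 220 mm), 35 mm above the bench; axes as the bin's.
- pedal_top (a point): Centre of the top of the steel pedal pad, 56 (bin x) x 80 (bin y) mm with black treads; moves with the pedal. At rest at bin x = -198 mm, 52 mm up, the pad sloping up away from the bin; fully down at x = -204 mm, 22 mm up, the pad level. Its 28 mm wide arm runs back to the bin, 8 mm lower than the pad's top.
- pedal (a joint): Pedal angle: 0 at rest (up), 0.27 rad fully down. Spring and lid push it up; about 2 N on the pad holds it down. The hammer's head lying on it (about 4.5 N) does so, its handle end (under 1 N) does not. Damped: sinks or rises in about half a second under such forces.
- bin_lid (a joint): Lid angle: 0 shut, 5.5 times the pedal angle, about 1.48 rad with the pedal fully down. The lid closes by itself when the pedal is released.
- hammer: Claw hammer, 314 mm long, about 0.53 kg, lying on its side. Origin in the plane of its underside at mid length; y runs along the handle toward the head, z up. Wooden handle: centre line at x = -10 mm, from y = -157 mm to the head, at most 26 mm wide, from 2 to 26 mm above the underside. Centre of mass at about y = 100 mm.
- hammer_grip (a point): A good place to grasp the hammer, on the centre line of the handle, 67 mm from the head's centre and 14 mm above the hammer's underside; axes as the hammer's: close the fingers along x.
- hammer_head (a point): Centre of the steel head, at x = -10, y = 137 mm of the hammer, 16.5 mm above its underside; same axes. Head 33 mm high, y from 120 to 155 mm (claw back to 102); striking face out to x = -71 mm, claw to x = +72 mm. Its middle, 42 mm across, rests on the pad; the middle's underside is 3 mm above the hammer's.
- long_center (a point): Centre of the offcut, a pale wooden block 45 (x) x 120 (y) x 45 (z) mm lying on the bench; axes as the block's.
- jar: Bystander: glass jar of screws with a metal lid, 66 mm wide, 86 mm high; origin under its centre.
- measure: Bystander: yellow tape measure, 66 x 84 x 36 mm; origin under its centre.
- plier: Bystander: pliers with red grips lying flat, 60 x 176 x 12 mm, long along its y; origin under its centre.

How it is judged:
By the outcome, as a careful person would: the job done as asked, in the order asked, and still so for the second after the job is handed in, with the robot touching nothing.
It also fails if it takes over 67 s, if anything falls off the work surface, if the arm or the gripper's body presses on something with over 40 N, if the wrist force passes 120 N, or if a joint passes its speed limit or range.

## Working session

There is one attempt and no reset: what is moved stays moved. The work goes in short steps, Python scripts to look and compute and a tool call to move; the robot and the scene stay as the last step left them, time stands still between calls to the robot, and variables do not carry over. Pictures are saved under pics/ and viewed, and the job is handed in when it is done.

Besides the shell and the picture viewer there is one more tool, called in YAML: its name, and indented under it one key for each argument. step_arm: Moves the arm, as the interface text tells. Its arguments: {"type":"object","properties":{"deltas":{"type":"array","items":{"type":"array","items":{"type":"number"}}},"squeeze":{"type":"number"}},"required":["deltas"]}

```bash
ls; mkdir -p pics; python3 - <<'E'
from plant import r
import cv2
s=r.get_state();print(s)
for n in ["scene","side","wrist"]:
    i=r.camera_info(n);print(n,i)
    im=r.capture(n);cv2.imwrite(f"pics/{n}0.png",im[:,:,::-1])
E
```

```text
pics
{'time_s': 0.0, 'joints': array([-5.55704645e+01,  2.05917578e+01,  6.36808860e-01, -2.03673098e-02,
       -7.01355927e+01, -1.65054504e+01]), 'qd': array([ 0.00736915,  0.08287956, -0.01452372,  0.06524046,  0.1125964 ,
       -0.05406028]), 'joint_torque': array([-1.29392192e-03, -5.82725573e+01,  2.93055707e+01,  6.99680507e+00,
        7.12796827e-03, -9.40807922e-05]), 'tcp_pos': array([ 0.20756081, -0.6418099 ,  0.22564132]), 'eef_rot': array([-1.79992632e+02, -9.22508609e-02,  1.07917143e+02]), 'contact_force': array([-1.56791242,  0.25044416,  0.57455751]), 'moment': array([ 0.00379695, -0.02848754, -0.057667  ]), 'gripper_width': 0.08754482681809941}
scene {'vertical_fov': 45.6788926356578, 'cx': 250.49541940127548, 'cy': 200.40578716492098, 'k1': -0.1657052345525634, 'view': array([[-0.5615361 , -0.82742296, -0.0069614 ,  0.37328356],
       [-0.56448593,  0.38921638, -0.72791912,  0.42220048],
       [ 0.60500648, -0.40482325, -0.68562767,  1.57362642],
       [ 0.        ,  0.        ,  0.        ,  1.        ]])}
side {'vertical_fov': 45.710859277292855, 'cx': 252.288742757509, 'cy': 187.18351157630508, 'k1': -0.09960469462469322, 'view': array([[-0.19650196, -0.98049129,  0.00487898,  0.14080406],
       [-0.81555727,  0.16068095, -0.55592084,  0.56118948],
       [ 0.54429158, -0.11321863, -0.83122092,  1.46069168],
       [ 0.        ,  0.        ,  0.        ,  1.        ]])}
wrist {'vertical_fov': 65.97362409879317, 'cx': 255.5631426339938, 'cy': 197.0759039013943, 'k1': 0.021361121039049705, 'view': array([[-3.07935671e-01,  9.51407095e-01,  4.02487146e-04,
         6.74693916e-01],
       [ 9.16130648e-01,  2.96403794e-01,  2.69906329e-01,
        -3.31337028e-02],
       [ 2.56671498e-01,  8.34825173e-02, -9.62886500e-01,
         3.89702912e-01],
       [ 0.00000000e+00,  0.00000000e+00,  0.00000000e+00,
         1.00000000e+00]])}
```

View pics/scene0.png

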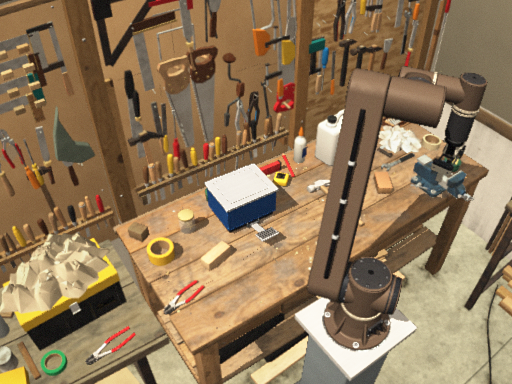

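View pics/side0.png

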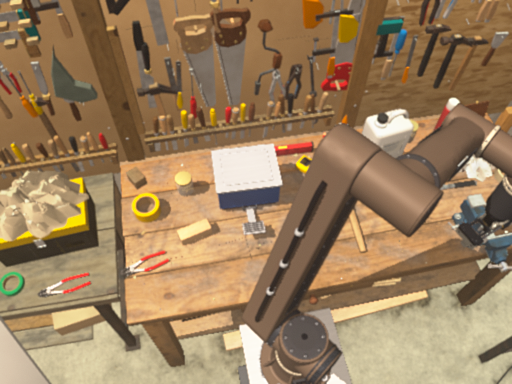

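View pics/wrist0.png

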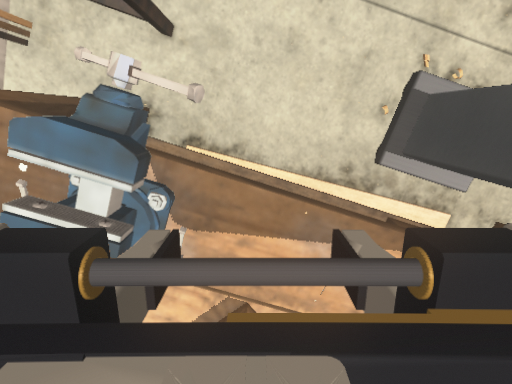

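```bash
cat > h.py <<'E'
import numpy as np, cv2
from plant import r
def cam(n):
    i=r.camera_info(n); f=192/np.tan(np.radians(i["vertical_fov"])/2)
    return f,i["cx"],i["cy"],i["k1"],np.array(i["view"])
def proj(n,p,c=None):
    f,cx,cy,k1,V=c or cam(n); q=V@np.append(p,1); a=q[:2]/q[2]; a=a*(1+k1*(a@a)); return np.array([cx+f*a[0],cy+f*a[1]])
def unp(n,u,v,z,c=None):
    f,cx,cy,k1,V=c or cam(n); d=np.array([(u-cx)/f,(v-cy)/f]); a=d.copy()
    for _ in range(30): a=d/(1+k1*(a@a))
    R=V[:3,:3]; o=-R.T@V[:3,3]; w=R.T@np.array([a[0],a[1],1]); return o+w*(z-o[2])/w[2]
def crop(src,x0,y0,x1,y1,s,out):
    im=cv2.imread(src)[y0:y1,x0:x1]; cv2.imwrite(out,cv2.resize(im,None,fx=s,fy=s,interpolation=cv2.INTER_CUBIC))
def snap(n,name):
    c=cam(n); im=r.capture(n); cv2.imwrite(f"pics/{name}.png",im[:,:,::-1]); np.savez(f"pics/{name}.npz",a=np.array(c[:4]),V=c[4])
def ld(name):
    d=np.load(f"pics/{name}.npz"); return (*d["a"],d["V"])
E
python3 - <<'E'
from h import *
crop("pics/side0.png",110,130,310,280,4,"pics/c1.png")
crop("pics/scene0.png",120,130,340,295,3.6,"pics/c2.png")
crop("pics/side0.png",270,130,430,270,4,"pics/c3.png")
E
```

```text
(no output)
```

View pics/c1.png

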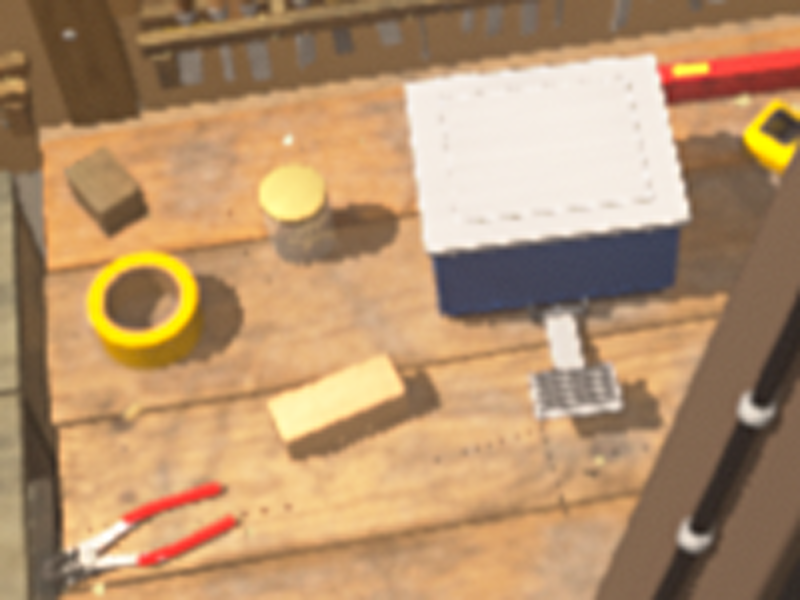

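View pics/c2.png

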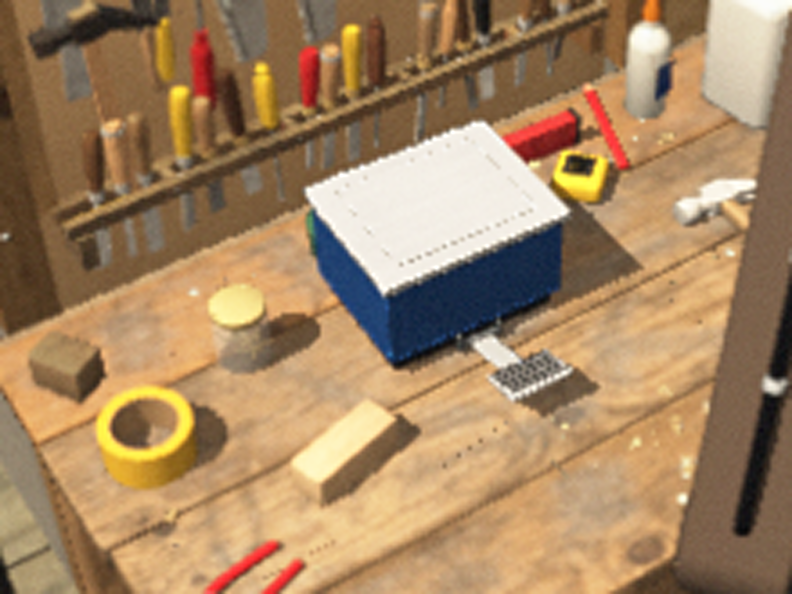

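View pics/c3.png

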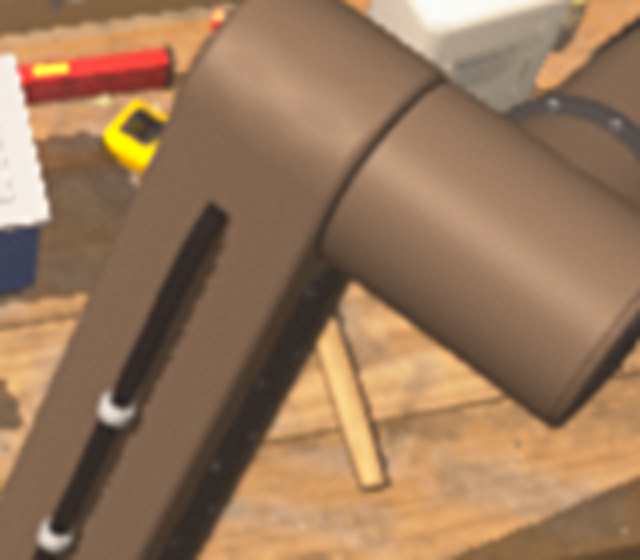

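```bash
python3 - <<'E'
from h import *
np.set_printoptions(precision=4,suppress=True)
def s1(x,y): return (110+x/4-.375,130+y/4-.375)
def s2(x,y): return (120+x/3.6-.36,130+y/3.6-.36)
def s3(x,y): return (270+x/4-.375,130+y/4-.375)
def P(n,pts,f,z):
    for p in pts: print(n,p,unp(n,*f(*p),z)[:2])
print("lid");P("side",[(405,87),(655,57),(688,218),(428,250)],s1,.156);P("scene",[(305,190),(480,122),(572,213),(388,293)],s2,.156)
print("block");P("side",[(268,405),(388,355),(405,390),(288,442)],s1,.045);P("scene",[(292,460),(367,400),(403,420),(325,488)],s2,.045)
print("pedal (far z52+-)");P("side",[(530,370),(613,366),(622,405),(538,417)],s1,.052);P("scene",[(488,377),(545,351),(573,370),(518,402)],s2,.052)
print("hammer head");P("scene",[(685,210),(755,186),(725,198)],s2,.025);
print("handle");P("side",[(375,487),(335,320)],s3,.014)
print("jar top");P("side",[(293,192)],s1,.086);P("scene",[(237,305)],s2,.086)
print("measure");P("scene",[(583,180)],s2,.03)
print("plier grips");P("side",[(220,490),(235,522),(55,570)],s1,.008)
E
```

```text
lid
side (405, 87) [0.779  0.1497]
side (655, 57) [ 0.7689 -0.0929]
side (688, 218) [ 0.5795 -0.0806]
side (428, 250) [0.5909 0.1566]
scene (305, 190) [0.7816 0.1497]
scene (480, 122) [ 0.7699 -0.0856]
scene (572, 213) [ 0.576  -0.0784]
scene (388, 293) [0.5848 0.1604]
block
side (268, 405) [0.5238 0.3231]
side (388, 355) [0.5551 0.2069]
side (405, 390) [0.5151 0.1967]
side (288, 442) [0.4822 0.3093]
scene (292, 460) [0.527  0.3225]
scene (367, 400) [0.5546 0.2121]
scene (403, 420) [0.5079 0.1951]
scene (325, 488) [0.4747 0.3127]
pedal (far z52+-)
side (530, 370) [0.5098 0.0801]
side (613, 366) [0.499  0.0038]
side (622, 405) [0.4574 0.0043]
side (538, 417) [0.4601 0.082 ]
scene (488, 377) [0.5024 0.0872]
scene (545, 351) [0.4986 0.0123]
scene (573, 370) [0.4576 0.0038]
scene (518, 402) [0.4536 0.0813]
hammer head
scene (685, 210) [ 0.6151 -0.2897]
scene (755, 186) [ 0.5998 -0.393 ]
scene (725, 198) [ 0.6039 -0.3461]
handle
side (375, 487) [ 0.3224 -0.3378]
side (335, 320) [ 0.5011 -0.3577]
jar top
side (293, 192) [0.7282 0.2715]
scene (237, 305) [0.7269 0.2759]
measure
scene (583, 180) [ 0.7288 -0.2155]
plier grips
side (220, 490) [0.4647 0.379 ]
side (235, 522) [0.4301 0.3687]
side (55, 570) [0.4133 0.5335]
```

```bash
cat >> h.py <<'E'
from scipy.spatial.transform import Rotation as Rn, Slerp
def down(yaw,tilt=0): # tilt deg about tool x
    return Rn.from_euler('xyz',[180,0,yaw],degrees=True)*Rn.from_euler('x',tilt,degrees=True)
def plan(target,yaw,n,grip,tilt=0,start=None):
    s=r.get_state()
    p0,R0=(np.array(s['tcp_pos']),Rn.from_euler('xyz',s['eef_rot'],degrees=True)) if start is None else start
    R1=down(yaw,tilt); sl=Slerp([0,1],Rn.concatenate([R0,R1])); p1=np.array(target,float)
    rows=[]
    for i in range(n):
        a,b=sl(i/n),sl((i+1)/n); t=a.inv().apply((p1-p0)/n); w=(a.inv()*b).as_rotvec()
        rows.append([*[round(float(x),4) for x in w],*[round(float(x)*1000,1) for x in t],grip])
    print(str(rows).replace(' ',''))
    return p1,R1
E
python3 - <<'E'
from h import *
plan([.44,-.35,.25],85,10,1)
E
```

```text
[[-0.0,-0.0001,0.04,20.6,31.1,-2.4,1],[-0.0,-0.0001,0.04,21.9,30.2,-2.4,1],[-0.0,-0.0001,0.04,23.0,29.3,-2.4,1],[-0.0,-0.0001,0.04,24.2,28.4,-2.4,1],[-0.0,-0.0001,0.04,25.3,27.4,-2.4,1],[-0.0,-0.0001,0.04,26.4,26.4,-2.4,1],[-0.0,-0.0001,0.04,27.4,25.3,-2.4,1],[-0.0,-0.0001,0.04,28.4,24.2,-2.4,1],[-0.0,-0.0001,0.04,29.4,23.0,-2.4,1],[-0.0,-0.0001,0.04,30.3,21.8,-2.4,1]]
```

step_arm:
  deltas:
    - [0,0,0.04,20.6,31,-2.4,1]
    - [0,0,0.04,22,30,-2.4,1]
    - [0,0,0.04,23,29,-2.4,1]
    - [0,0,0.04,24,28.4,-2.4,1]
    - [0,0,0.04,25.3,27.4,-2.4,1]
    - [0,0,0.04,26.4,26.4,-2.4,1]
    - [0,0,0.04,27.4,25.3,-2.4,1]
    - [0,0,0.04,28.4,24.2,-2.4,1]
    - [0,0,0.04,29.4,23,-2.4,1]
    - [0,0,0.04,30.3,21.8,-2.4,1]

```text
time_s: 1.15
tcp_pos: [0.4454, -0.3432, 0.2465]
eef_rot: [-179.7, -0.3, 83.6]
contact_force: [1.0, -0.1, 0.1]
gripper_width: 0.0874
```

```bash
python3 - <<'E'
from h import *
s=r.get_state();print(s['time_s'],s['tcp_pos'],s['eef_rot'],s['joints'],s['contact_force'])
snap("wrist","w1");snap("side","s1");snap("scene","sc1")
E
```

```text
1.15 [ 0.44536604 -0.34317152  0.2465447 ] [-179.65918205   -0.34061255   83.64993941] [-17.85990773   9.52321349 -11.54434198  -0.28402601 -69.33460988
 -78.38797141] [ 1.01515652 -0.05903193  0.09318284]
```

View pics/w1.png

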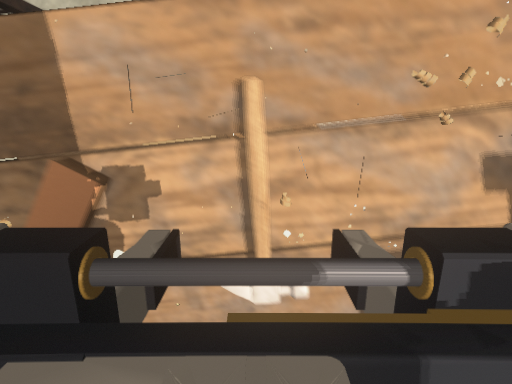

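View pics/s1.png

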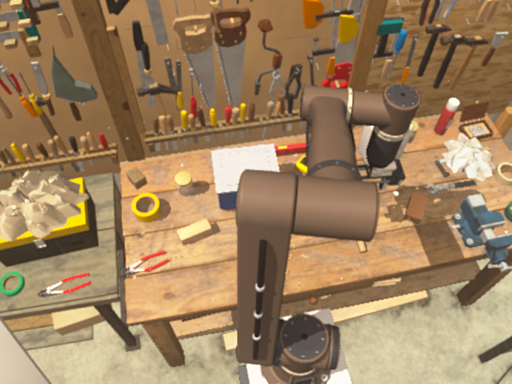

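```bash
python3 - <<'E'
from h import *
crop("pics/w1.png",190,60,340,310,3,"pics/c4.png")
crop("pics/sc1.png",280,140,440,260,4,"pics/c5.png")
E
```

```text
(no output)
```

View pics/c4.png

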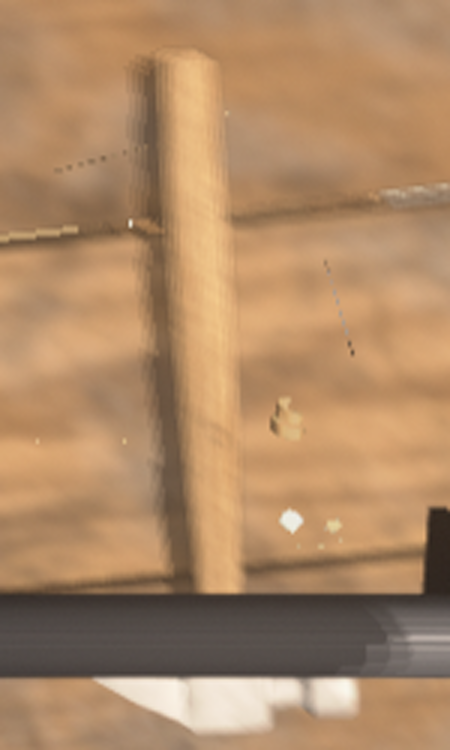

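View pics/c5.png

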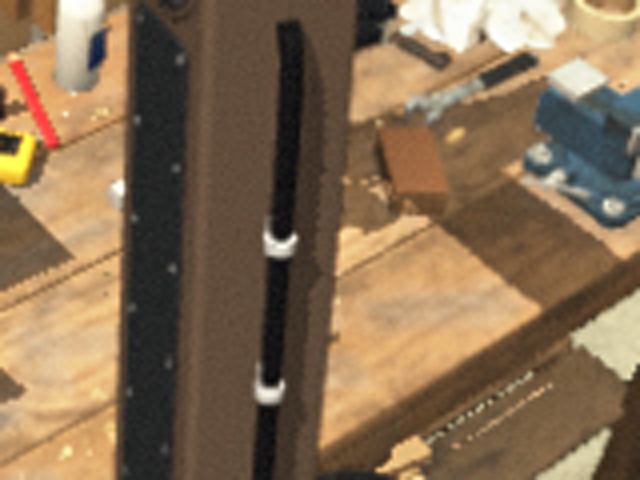

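```bash
python3 - <<'E'
from h import *
np.set_printoptions(precision=4,suppress=True)
c=ld("w1")
f=lambda x,y:(190+x/3-.33,60+y/3-.33)
for p,z in [((187,50),.02),((190,100),.02),((205,340),.02),((219,580),.02),((358,690),.03),((358,715),.02),((240,733),.03),((240,733),.018)]: print(p,z,unp("w",*f(*p),z,c)[:2])
E
```

```text
(187, 50) 0.02 [ 0.3278 -0.3337]
(190, 100) 0.02 [ 0.3468 -0.3346]
(205, 340) 0.02 [ 0.4465 -0.3393]
(219, 580) 0.02 [ 0.5621 -0.3452]
(358, 690) 0.03 [ 0.6218 -0.2848]
(358, 715) 0.02 [ 0.6424 -0.2844]
(240, 733) 0.03 [ 0.6389 -0.3433]
(240, 733) 0.018 [ 0.6474 -0.3435]
```

```bash
python3 - <<'E'
from h import *
e=plan([.552,-.3447,.07],87.2,6,1)
plan([.552,-.3447,.004],87.2,3,1,start=e)
E
```

```text
[[-0.0009,-0.001,-0.0095,1.4,17.8,29.3,1],[-0.0009,-0.001,-0.0095,1.3,17.8,29.3,1],[-0.0009,-0.001,-0.0095,1.1,17.7,29.4,1],[-0.0009,-0.001,-0.0095,1.0,17.7,29.4,1],[-0.0009,-0.001,-0.0095,0.9,17.7,29.4,1],[-0.0009,-0.001,-0.0095,0.7,17.7,29.4,1]]
[[0.0,0.0,0.0,0.0,-0.0,22.0,1],[0.0,0.0,0.0,0.0,-0.0,22.0,1],[0.0,0.0,0.0,0.0,-0.0,22.0,1]]
```

step_arm:
  deltas:
    - [-0.001,-0.001,-0.0095,1.4,17.8,29.3,1]
    - [-0.001,-0.001,-0.0095,1.3,17.8,29.3,1]
    - [-0.001,-0.001,-0.0095,1.1,17.7,29.3,1]
    - [-0.001,-0.001,-0.0095,1,17.7,29.3,1]
    - [-0.001,-0.001,-0.0095,0.9,17.7,29.3,1]
    - [-0.001,-0.001,-0.0095,0.7,17.7,29.3,1]
    - [0,0,0,0,0,0,1]

```text
time_s: 2.0
tcp_pos: [0.5528, -0.3498, 0.0652]
eef_rot: [179.8, 0.1, 87.3]
contact_force: [0.4, 0.8, 0.1]
gripper_width: 0.0876
```

```bash
python3 - <<'E'
from h import *
s=r.get_state();print(s['time_s'],s['tcp_pos'],s['eef_rot'],s['contact_force'])
plan([.552,-.3447,.004],87.2,4,1)
snap("wrist","w2")
E
```

```text
2.0 [ 0.55276458 -0.34979049  0.06524967] [1.79847506e+02 1.07715405e-01 8.72786126e+01] [0.42169299 0.78038746 0.11460172]
[[0.0007,0.0005,0.0003,1.3,-0.3,15.3,1],[0.0007,0.0005,0.0003,1.3,-0.3,15.3,1],[0.0007,0.0005,0.0003,1.3,-0.3,15.3,1],[0.0007,0.0005,0.0003,1.3,-0.3,15.3,1]]
```

View pics/w2.png

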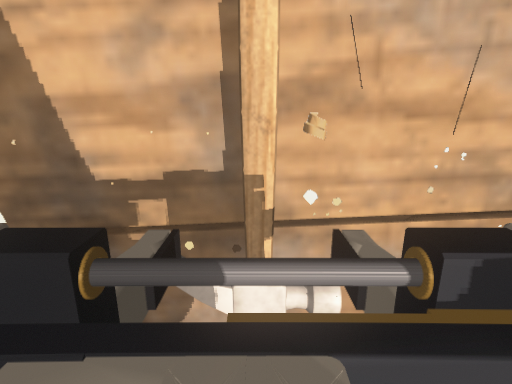

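step_arm:
  deltas:
    - [0,0,0,1.3,-0.3,15,1]
    - [0,0,0,1.3,-0.3,15,1]
    - [0,0,0,1.3,-0.3,15,1]
    - [0,0,0,1,0,10,1]
    - [0,0,0,0,0,0,1]

```text
time_s: 2.55
tcp_pos: [0.5514, -0.349, 0.0152]
eef_rot: [179.5, 0.3, 87.1]
contact_force: [0.5, -0.6, -0.3]
gripper_width: 0.0878
```

step_arm:
  deltas:
    - [0,0,0,4,0,6,1]
    - [0,0,0,0.5,0,5,1]
    - [0,0,0,0,0,1,1]

```text
time_s: 2.85
tcp_pos: [0.5527, -0.345, 0.0047]
eef_rot: [179.3, 0.4, 87.1]
contact_force: [0.7, -1.9, 0.7]
gripper_width: 0.0876
```

step_arm:
  deltas:
    - [0,0,0,0,0,0,-1]
    - [0,0,0,0,0,0,-1]
    - [0,0,0,0,0,0,-1]
    - [0,0,0,0,0,0,-1]
    - [0,0,0,0,0,0,-1]
    - [0,0,0,0,0,0,-1]
    - [0,0,0,0,0,0,-1]
    - [0,0,0,0,0,0,-1]
  squeeze: 50

```text
time_s: 3.65
tcp_pos: [0.5536, -0.3452, 0.0059]
eef_rot: [179.2, 0.4, 87.2]
contact_force: [-0.2, -0.2, -0.3]
gripper_width: 0.0291
```

step_arm:
  deltas:
    - [0,0,0,0,0,0,-1]
    - [0,0,0,0,0,0,-1]
    - [0,0,0,0,0,-10,-1]
    - [0,0,0,0,0,-20,-1]
    - [0,0,0,0,0,-30,-1]
    - [0,0,0,0,0,-30,-1]
    - [0,0,0,0,0,-20,-1]
    - [0,0,0,0,0,0,-1]

```text
time_s: 4.45
tcp_pos: [0.5465, -0.3421, 0.116]
eef_rot: [180.0, 0.1, 87.1]
contact_force: [1.3, -0.0, -5.3]
gripper_width: 0.0214
```

```bash
python3 - <<'E'
from h import *
s=r.get_state();print(s['time_s'],s['tcp_pos'],s['eef_rot'],s['contact_force'],s['moment'])
snap("wrist","w3");snap("side","s3")
crop("pics/s3.png",220,80,480,280,3,"pics/c6.png")
E
```

```text
4.45 [ 0.54649645 -0.34206144  0.11598617] [1.79950219e+02 8.19115219e-02 8.70545915e+01] [ 1.2976759  -0.03970026 -5.27201804] [-0.16233981 -0.05118499  0.06132092]
```

View pics/w3.png

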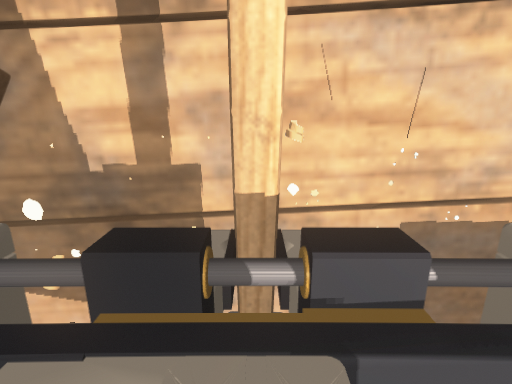

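View pics/c6.png

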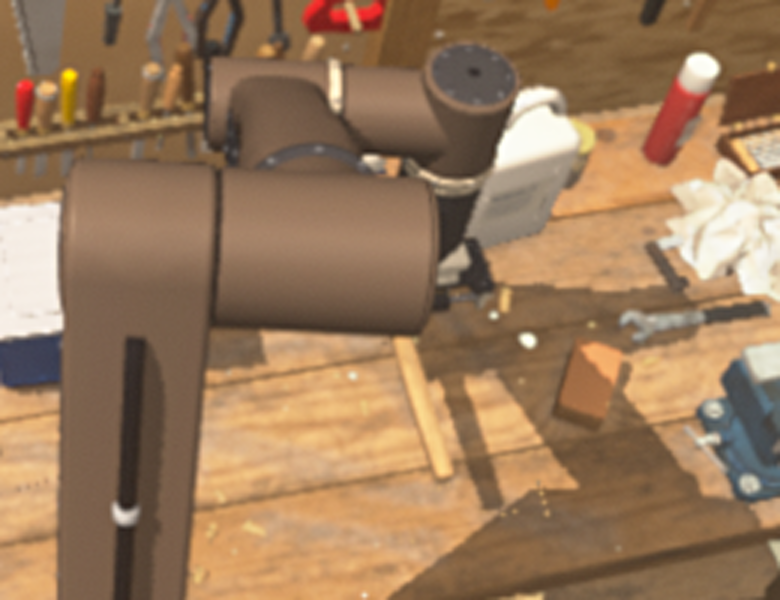

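```bash
python3 - <<'E'
from h import *
c=ld("s3")
for z in (.1,.115,.125,.135,.145,.155): print(z,unp("side",220+443/3-.3,80+478/3-.3,z,c),)
cw=ld("w3")
for p in ((1,),):
  for z in (.12,.13,.14): print(z,unp("w",257,5,z,cw),unp("w",257,180,z,cw))
for z in (.12,.13,.14,.15):
  a=np.array([unp("w",229,5,z,cw),unp("w",286,5,z,cw),unp("w",237,190,z,cw),unp("w",280,190,z,cw)]);print(z,np.linalg.norm(a[0]-a[1]),np.linalg.norm(a[2]-a[3]))
E
```

```text
0.1 [ 0.3293875  -0.33606719  0.1       ]
0.115 [ 0.32266246 -0.33028659  0.115     ]
0.125 [ 0.3181791  -0.32643286  0.125     ]
0.135 [ 0.31369574 -0.32257912  0.135     ]
0.145 [ 0.30921239 -0.31872539  0.145     ]
0.155 [ 0.30472903 -0.31487166  0.155     ]
0.12 [ 0.4262847  -0.33556145  0.12      ] [ 0.5073672  -0.33959375  0.12      ]
0.13 [ 0.42934173 -0.33573365  0.13      ] [ 0.50516304 -0.33950431  0.13      ]
0.14 [ 0.43239876 -0.33590585  0.14      ] [ 0.50295888 -0.33941487  0.14      ]
0.12 0.025882161110820853 0.023116271946818128
0.13 0.024202748218858997 0.021616328995556985
0.14 0.022523335326897258 0.020116386044295845
0.15 0.020843922434935516 0.01861644309303475
```

```bash
python3 - <<'E'
from h import *
plan([.4475,-.2,.14],155,10,-1)
E
```

```text
[[-0.0003,-0.0002,-0.1187,13.6,-10.5,-2.7,-1],[-0.0003,-0.0002,-0.1187,14.7,-8.8,-2.7,-1],[-0.0003,-0.0002,-0.1187,15.7,-7.0,-2.7,-1],[-0.0003,-0.0002,-0.1187,16.4,-5.1,-2.7,-1],[-0.0003,-0.0002,-0.1187,16.9,-3.1,-2.7,-1],[-0.0003,-0.0002,-0.1187,17.1,-1.1,-2.7,-1],[-0.0003,-0.0002,-0.1187,17.1,1.0,-2.7,-1],[-0.0003,-0.0002,-0.1187,16.9,3.0,-2.7,-1],[-0.0003,-0.0002,-0.1187,16.4,5.0,-2.7,-1],[-0.0003,-0.0002,-0.1187,15.7,6.9,-2.7,-1]]
```

step_arm:
  deltas:
    - [0,0,-0.06,7,-5.5,-2.7,-1]
    - [0,0,-0.12,14.7,-9,-2.7,-1]
    - [0,0,-0.12,15.7,-7,-2.7,-1]
    - [0,0,-0.12,16.4,-5,-2.7,-1]
    - [0,0,-0.12,17,-3,-2.7,-1]
    - [0,0,-0.12,17,-1,-2.7,-1]
    - [0,0,-0.12,17,1,-2.7,-1]
    - [0,0,-0.12,17,3,-2.7,-1]
    - [0,0,-0.12,16.4,5,-2.7,-1]
    - [0,0,-0.12,15.7,7,-2.7,-1]

```text
time_s: 5.55
tcp_pos: [0.4413, -0.1962, 0.1213]
eef_rot: [-179.6, -2.2, 154.5]
contact_force: [-0.3, -0.0, -5.1]
gripper_width: 0.0218
```

```bash
python3 - <<'E'
from h import *
s=r.get_state();print(s['time_s'],s['tcp_pos'],s['eef_rot'],s['joints'],s['contact_force'],s['moment'])
plan([.4475,-.023,.12],155,8,-1,tilt=-4.5)
E
```

```text
5.55 [ 0.44131396 -0.1962375   0.12132614] [-179.64807935   -2.17440748  154.46916213] [ -1.07037868   9.53381563 -29.36516295  -0.72381595 -53.22826298
 -24.00971563] [-0.29631022 -0.04108372 -5.12884232] [-0.04159702 -0.16432584  0.00630406]
[[-0.0106,-0.0047,-0.0013,8.6,19.9,0.4,-1],[-0.0106,-0.0047,-0.0013,8.6,19.9,0.5,-1],[-0.0106,-0.0047,-0.0013,8.6,19.9,0.7,-1],[-0.0106,-0.0047,-0.0013,8.6,19.9,0.9,-1],[-0.0106,-0.0047,-0.0013,8.5,19.9,1.1,-1],[-0.0106,-0.0047,-0.0013,8.5,19.9,1.2,-1],[-0.0106,-0.0047,-0.0013,8.5,19.9,1.4,-1],[-0.0106,-0.0047,-0.0013,8.5,19.9,1.6,-1]]
```

step_arm:
  deltas:
    - [-0.01,-0.005,0,8.6,20,0.5,-1]
    - [-0.01,-0.005,0,8.6,20,0.5,-1]
    - [-0.01,-0.005,0,8.6,20,0.7,-1]
    - [-0.01,-0.005,0,8.6,20,0.9,-1]
    - [-0.01,-0.005,0,8.6,20,1,-1]
    - [-0.01,-0.005,0,8.5,20,1.2,-1]
    - [-0.01,-0.005,0,8.5,20,1.4,-1]
    - [-0.01,-0.005,0,8.5,20,1.6,-1]
    - [0,0,0,0,0,0,-1]

```text
time_s: 6.45
tcp_pos: [0.4348, -0.0153, 0.1061]
eef_rot: [176.3, -1.1, 154.5]
contact_force: [-0.4, -0.1, -5.8]
gripper_width: 0.0211
```

```bash
python3 - <<'E'
from h import *
s=r.get_state();print(s['time_s'],s['tcp_pos'],s['eef_rot'],s['contact_force'],s['moment'])
e=plan([.4475,-.023,.07],155,4,-1,tilt=-4.5)
snap("side","s4");snap("scene","sc4")
crop("pics/s4.png",150,120,350,270,4,"pics/c7.png");crop("pics/sc4.png",180,130,380,280,4,"pics/c8.png")
E
```

```text
6.45 [ 0.43475017 -0.01533125  0.10610215] [176.26383498  -1.09783485 154.48163811] [-0.3670273  -0.05436737 -5.84697333] [-0.52840381  0.23004644 -0.02477954]
[[-0.0033,-0.0046,-0.0026,-3.9,-0.9,8.9,-1],[-0.0033,-0.0046,-0.0026,-3.8,-1.0,8.9,-1],[-0.0033,-0.0046,-0.0026,-3.8,-1.0,8.9,-1],[-0.0033,-0.0046,-0.0026,-3.7,-1.1,9.0,-1]]
```

View pics/c7.png

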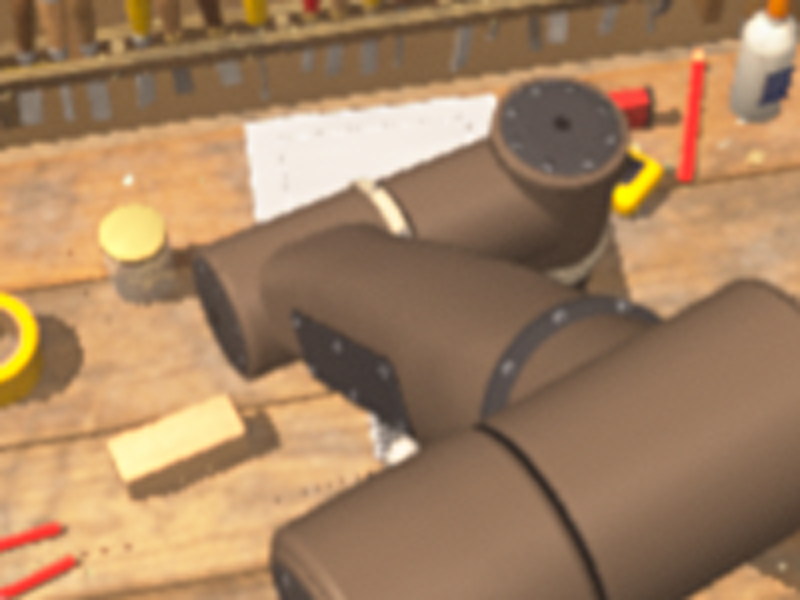

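View pics/c8.png

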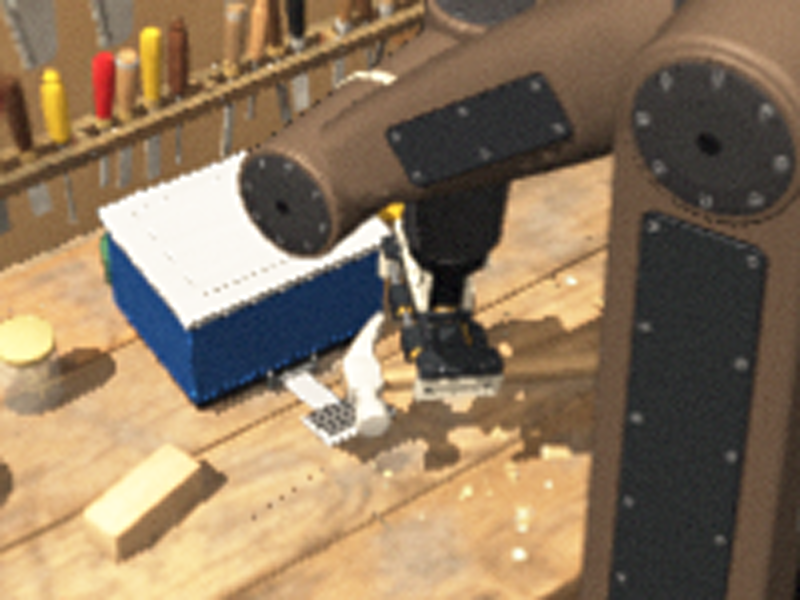

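```bash
python3 - <<'E'
from h import *
c=ld("sc4");d=ld("s4")
# triangulate cap centre
def ray(c,u,v):
    a=unp("",u,v,0.,c);b=unp("",u,v,.5,c);return a,(b-a)/np.linalg.norm(b-a)
def tri(p,q):
    (a,u),(b,v)=ray(c,*p),ray(d,*q);A=np.array([u,-v]).T;t=np.linalg.lstsq(A,b-a,rcond=None)[0];return a+u*t[0],b+v*t[1]
print(tri((180+285/4,130+205/4),(150+222/4,120+318/4)))
s=r.get_state();print(s['joints'])
E
```

```text
(array([0.35351038, 0.20433788, 0.49401094]), array([0.35174265, 0.20345387, 0.49288697]))
[ 20.68348362   4.57654163 -36.33978801  -4.56224353 -47.30290976
 -43.21258306]
```

step_arm:
  deltas:
    - [-0.003,-0.005,-0.003,-4,-1,9,-1]
    - [-0.003,-0.005,-0.003,-4,-1,9,-1]
    - [-0.003,-0.005,-0.003,-4,-1,9,-1]
    - [-0.003,-0.005,0,-3,0,4,-1]
    - [0,0,0,0,0,0,-1]

```text
time_s: 7.05
tcp_pos: [0.4454, -0.0274, 0.0711]
eef_rot: [175.9, -0.2, 154.8]
contact_force: [-0.3, -0.2, -5.4]
gripper_width: 0.0215
```

```bash
python3 - <<'E'
from h import *
s=r.get_state();print(s['time_s'],s['tcp_pos'],s['eef_rot'],s['contact_force'],s['moment'])
e=plan([.4475,-.023,.024],155,6,-1,tilt=-4.5)
snap("scene","sc5")
crop("pics/sc5.png",220,180,340,270,6,"pics/c9.png")
E
```

```text
7.05 [ 0.44540875 -0.02739056  0.07108984] [ 1.75892395e+02 -1.52120862e-01  1.54775009e+02] [-0.29442888 -0.18716442 -5.35671204] [-0.4491058   0.24105125 -0.02293915]
[[-0.0011,-0.0004,-0.0007,-0.0,0.2,7.9,-1],[-0.0011,-0.0004,-0.0007,-0.0,0.2,7.9,-1],[-0.0011,-0.0004,-0.0007,-0.0,0.2,7.9,-1],[-0.0011,-0.0004,-0.0007,-0.0,0.2,7.9,-1],[-0.0011,-0.0004,-0.0007,-0.0,0.2,7.9,-1],[-0.0011,-0.0004,-0.0007,-0.0,0.2,7.9,-1]]
```

View pics/c9.png

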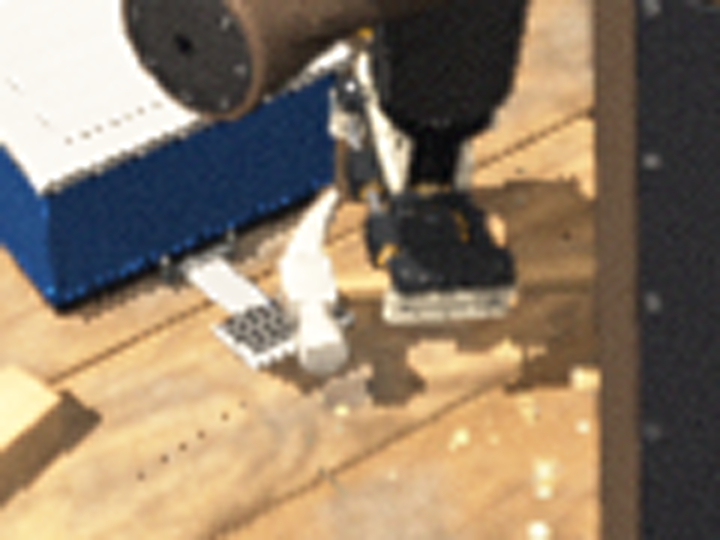

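```bash
python3 - <<'E'
from h import *
np.set_printoptions(precision=4,suppress=True)
c=ld("sc5")
f=lambda x,y:(220+x/6-.4,180+y/6-.4)
u=np.array([np.sin(np.radians(25)),np.cos(np.radians(25))]);hx=np.array([u[1],-u[0]])
t=np.array([.4454,-.0274])
h=t+.065*u;print("pred head",h,"face",h-.061*hx,"claw",h+.082*hx)
for n,p,z in [("face end low",(323,370),.07),("face ctr",(325,345),.087),("mid",(310,282),.087),("claw tip",(332,193),.09)]: print(n,unp("",*f(*p),z,c)[:2])
E
```

```text
pred head [0.4729 0.0315] face [0.4176 0.0573] claw [ 0.5472 -0.0031]
face end low [0.4192 0.0591]
face ctr [0.4238 0.0547]
mid [0.4742 0.03  ]
claw tip [ 0.5303 -0.0291]
```

step_arm:
  deltas:
    - [0,0,0,0,1,8,-1]
    - [0,0,0,0,1,8,-1]
    - [0,0,0,0,1,8,-1]
    - [0,0,0,0,0,8,-1]
    - [0,0,0,0,0,4,-1]
    - [0,0,0,0,0,0,-1]

```text
time_s: 7.7
tcp_pos: [0.4477, -0.022, 0.0334]
eef_rot: [175.9, -0.1, 154.8]
contact_force: [-0.5, -0.4, -3.7]
gripper_width: 0.0214
```

```bash
python3 - <<'E'
from h import *
s=r.get_state();print(s['time_s'],s['tcp_pos'],s['eef_rot'],s['contact_force'],s['moment'])
e=plan([.4475,-.023,.024],155,4,-1,tilt=-4.5)
snap("scene","sc6")
crop("pics/sc6.png",180,120,340,270,5,"pics/c10.png")
E
```

```text
7.7 [ 0.44772206 -0.02199029  0.03339674] [ 1.75897568e+02 -1.42201821e-01  1.54793424e+02] [-0.5437556  -0.41186817 -3.65202442] [-0.47664618  0.24761873  0.0103395 ]
[[-0.0017,-0.0006,-0.0009,-0.1,-0.4,2.3,-1],[-0.0017,-0.0006,-0.0009,-0.1,-0.4,2.3,-1],[-0.0017,-0.0006,-0.0009,-0.1,-0.4,2.3,-1],[-0.0017,-0.0006,-0.0009,-0.1,-0.4,2.3,-1]]
```

View pics/c10.png

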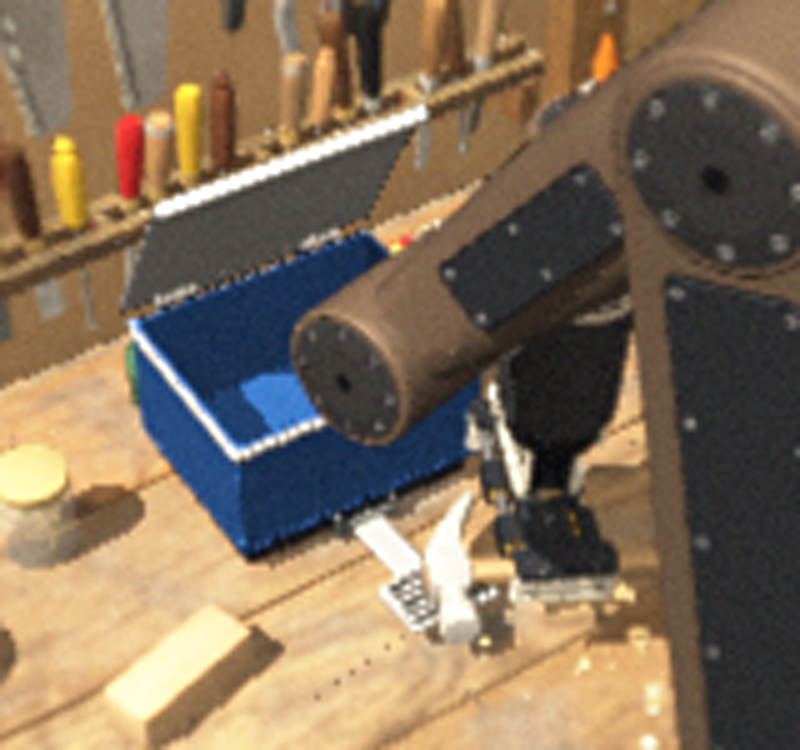

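step_arm:
  deltas:
    - [0,0,0,0,0,3,-1]
    - [0,0,0,0,0,3,-1]
    - [0,0,0,0,0,2,-1]
    - [0,0,0,0,0,0,-1]
    - [0,0,0,0,0,0,-1]

```text
time_s: 8.25
tcp_pos: [0.4487, -0.0212, 0.0256]
eef_rot: [175.8, -0.1, 154.8]
contact_force: [-0.5, 0.2, -3.0]
gripper_width: 0.0208
```

step_arm:
  deltas:
    - [0,0,0,0,0,2,-1]
    - [0,0,0,0,0,2,-1]
    - [0,0,0,0,0,0,-1]

```text
time_s: 8.55
tcp_pos: [0.449, -0.0211, 0.0221]
eef_rot: [175.8, -0.0, 154.8]
contact_force: [-3.1, -1.0, 3.9]
gripper_width: 0.0214
```

```bash
python3 - <<'E'
from h import *
s=r.get_state();print(s['time_s'],s['tcp_pos'],s['eef_rot'],s['contact_force'],s['moment'])
snap("scene","sc7");snap("side","s7");snap("wrist","w7")
crop("pics/sc7.png",180,120,340,270,5,"pics/c11.png");crop("pics/s7.png",210,120,410,270,4,"pics/c12.png")
E
```

```text
8.55 [ 0.44903216 -0.02112037  0.02209813] [ 1.75822458e+02 -3.04691459e-02  1.54822958e+02] [-3.08006117 -1.02124978  3.93602148] [-0.38374824  1.14008429  0.08875431]
```

View pics/c11.png

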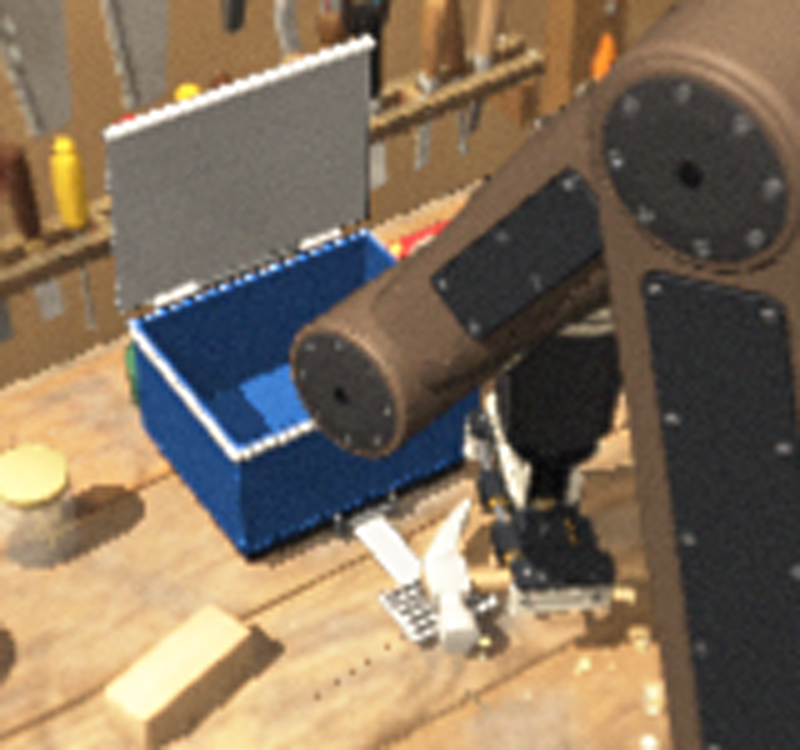

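View pics/c12.png

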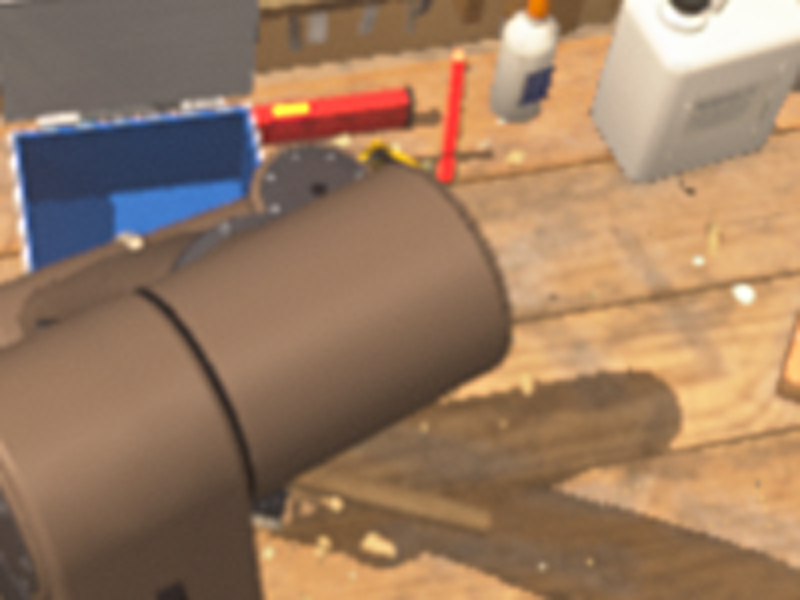

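View pics/w7.png

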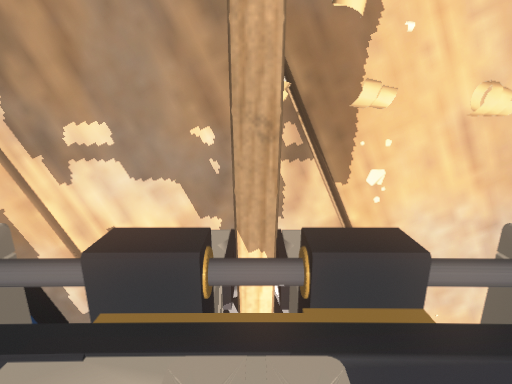

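step_arm:
  deltas:
    - [0,0,0,0,0,-1,-1]
    - [0,0,0,0,0,0,-0.3]
    - [0,0,0,0,0,0,-0.1]
    - [0,0,0,0,0,0,0.2]
    - [0,0,0,0,0,0,0.2]
    - [0,0,0,0,0,0,0.2]

```text
time_s: 9.3
tcp_pos: [0.4521, -0.02, 0.0241]
eef_rot: [175.6, 0.2, 154.8]
contact_force: [0.4, 0.0, -0.3]
gripper_width: 0.0513
```

```bash
python3 - <<'E'
from h import *
s=r.get_state();print(s['time_s'],s['tcp_pos'],s['eef_rot'],s['contact_force'],s['gripper_width'])
snap("scene","sc8");snap("wrist","w8")
crop("pics/sc8.png",180,120,340,270,5,"pics/c13.png")
E
```

```text
9.3 [ 0.45214719 -0.02000845  0.02406429] [175.60331881   0.22180566 154.84347425] [ 0.40227817  0.03379455 -0.30660127] 0.05125175649983636
```

View pics/c13.png

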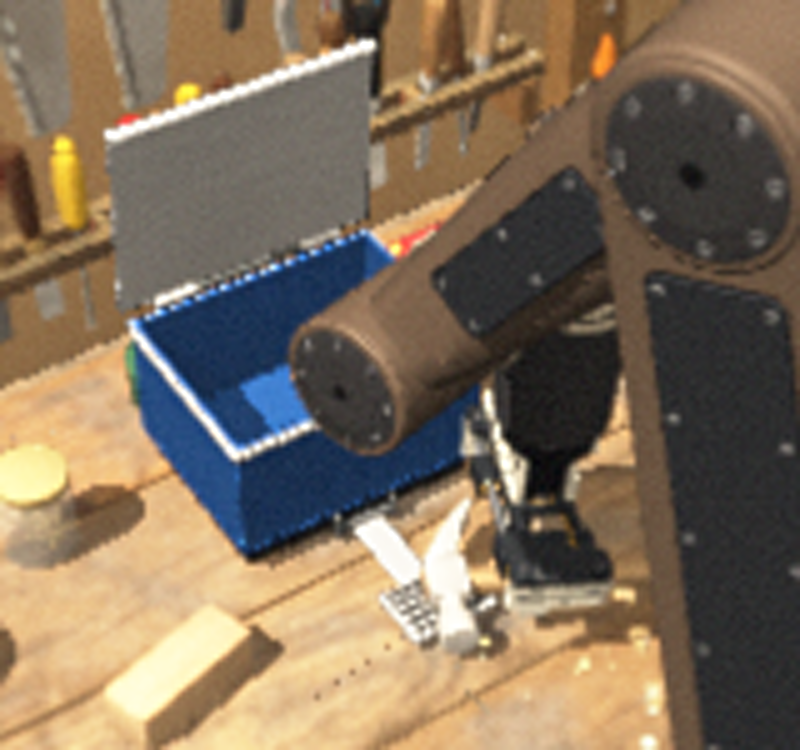

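View pics/w8.png

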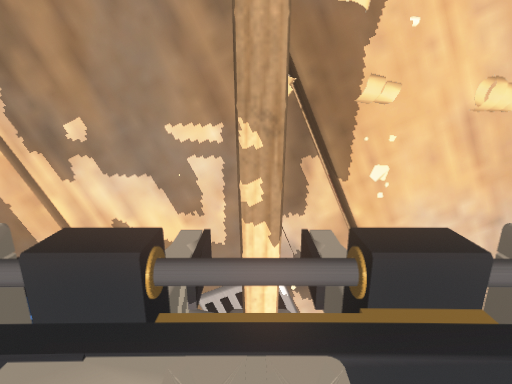

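step_arm:
  deltas:
    - [0,0,0,0,0,0,0.6]
    - [0,0,0,0,0,-10,0.6]
    - [0,0,0,0,0,-25,0.6]
    - [0,0,0,0,0,-35,0.6]
    - [0,0,0,0,0,-35,1]
    - [0,0,0,0,0,-35,1]

```text
time_s: 10.0
tcp_pos: [0.4433, -0.0311, 0.1662]
eef_rot: [176.1, -0.2, 154.8]
contact_force: [-0.0, 0.0, -1.1]
gripper_width: 0.0812
```

```bash
python3 - <<'E'
from h import *
s=r.get_state();print(s['time_s'],s['tcp_pos'],s['eef_rot'],s['contact_force'],s['gripper_width'])
e=plan([.5175,.26,.12],195.5,10,1)
E
```

```text
10.0 [ 0.4432724  -0.03106708  0.16621708] [176.06093131  -0.24080811 154.82081911] [-0.01559931  0.01279805 -1.1409522 ] 0.08115779318060855
[[0.0067,0.002,-0.071,5.6,29.1,6.7,1],[0.0067,0.002,-0.071,3.6,29.5,6.5,1],[0.0067,0.002,-0.071,1.4,29.7,6.3,1],[0.0067,0.002,-0.071,-0.7,29.8,6.1,1],[0.0067,0.002,-0.071,-2.8,29.7,5.9,1],[0.0067,0.002,-0.071,-4.9,29.5,5.7,1],[0.0067,0.002,-0.071,-7.0,29.1,5.5,1],[0.0067,0.002,-0.071,-9.1,28.5,5.2,1],[0.0067,0.002,-0.071,-11.1,27.8,5.0,1],[0.0067,0.002,-0.071,-13.0,27.0,4.8,1]]
```

step_arm:
  deltas:
    - [0.007,0.002,-0.07,5.6,29,4,1]
    - [0.007,0.002,-0.07,3.6,29.5,4,1]
    - [0.007,0.002,-0.07,1.4,29.7,4,1]
    - [0.007,0.002,-0.07,-0.7,29.8,5,1]
    - [0.007,0.002,-0.07,-2.8,29.7,5,1]
    - [0.007,0.002,-0.07,-5,29.5,5,1]
    - [0.007,0.002,-0.07,-7,29,5,1]
    - [0.007,0.002,-0.07,-9,28.5,5,1]
    - [0.007,0.002,-0.07,-11,27.8,5,1]
    - [0,0,0,0,0,0,1]

```text
time_s: 11.0
tcp_pos: [0.5146, 0.2396, 0.1527]
eef_rot: [179.7, 1.3, -167.8]
contact_force: [-0.1, 0.3, -0.9]
gripper_width: 0.0878
```

```bash
python3 - <<'E'
from h import *
s=r.get_state();print(s['time_s'],s['tcp_pos'],s['eef_rot'],s['joints'],s['contact_force'],s['gripper_width'])
e=plan([.5175,.26,.08],195.5,4,1)
snap("scene","sc9");snap("wrist","w9")
crop("pics/sc9.png",150,120,350,270,4,"pics/c14.png")
E
```

```text
11.0 [0.51464472 0.23962668 0.15268269] [ 179.74878928    1.29759701 -167.75701114] [ 45.0611595   13.1801098  -20.27882911   0.59843189 -55.31584509
 -33.15060527] [-0.06696559  0.26794764 -0.94575545] 0.08783393348180936
[[0.0009,0.0057,-0.0142,-1.4,4.7,18.2,1],[0.0009,0.0057,-0.0142,-1.5,4.7,18.2,1],[0.0009,0.0057,-0.0142,-1.7,4.7,18.2,1],[0.0009,0.0057,-0.0142,-1.9,4.7,18.2,1]]
```

View pics/c14.png

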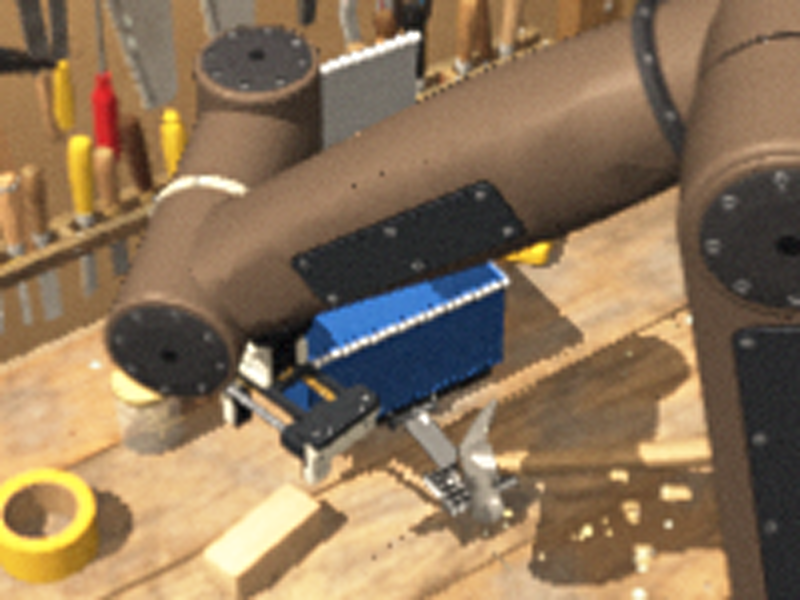

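View pics/w9.png

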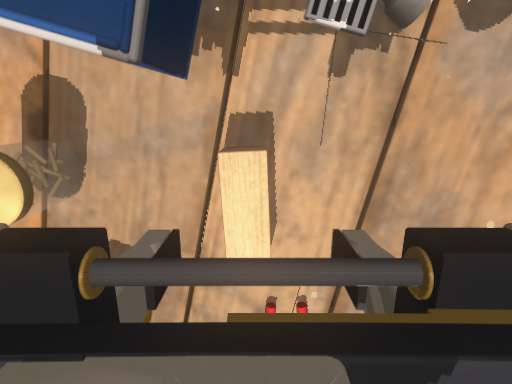

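```bash
python3 - <<'E'
from h import *
np.set_printoptions(precision=4,suppress=True)
crop("pics/w9.png",190,130,300,330,3,"pics/c15.png")
c=ld("w9")
p=[unp("",u,v,.045,c)[:2] for u,v in [(221,152),(267,149),(227,255),(271,255)]];print(np.array(p))
E
```

```text
[[0.5547 0.2062]
 [0.515  0.1949]
 [0.5307 0.3051]
 [0.4882 0.2955]]
```

View pics/c15.png

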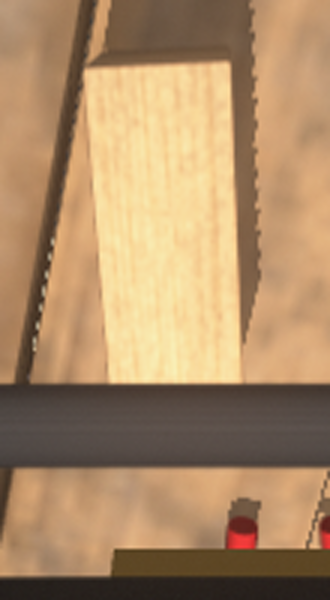

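```bash
python3 - <<'E'
from h import *
np.set_printoptions(precision=4,suppress=True)
c=ld("w9")
p=np.array([unp("",190+u/3-.3,130+v/3-.3,.045,c)[:2] for u,v in [(86,66),(231,60),(109,382),(242,382)]]);print(p)
for a,b in((0,2),(1,3)): d=p[b]-p[a];print(np.degrees(np.arctan2(-d[0],d[1])))
m=(p[0]+p[1])/2; n=(p[2]+p[3])/2; d=(n-m)/np.linalg.norm(n-m); print("c",m+.06*d, np.degrees(np.arctan2(-d[0],d[1])), np.linalg.norm(p[0]-p[1]))
E
```

```text
[[0.5571 0.2065]
 [0.5151 0.1955]
 [0.5312 0.3075]
 [0.4884 0.2977]]
14.35711167317411
14.684783298508851
c [0.5211 0.2591] 14.522078839647191 0.04334401561463737
```

```bash
python3 - <<'E'
from h import *
e=plan([.520,.2595,.06],194.5,5,1)
e=plan([.520,.2595,.016],194.5,3,1,start=e)
E
```

```text
[[0.0008,0.0044,-0.0087,-1.7,4.0,18.7,1],[0.0008,0.0044,-0.0087,-1.9,4.0,18.6,1],[0.0008,0.0044,-0.0087,-2.0,4.0,18.6,1],[0.0008,0.0044,-0.0087,-2.1,4.0,18.6,1],[0.0008,0.0044,-0.0087,-2.2,4.0,18.6,1]]
[[0.0,0.0,0.0,0.0,-0.0,14.7,1],[0.0,0.0,0.0,0.0,-0.0,14.7,1],[0.0,0.0,0.0,0.0,-0.0,14.7,1]]
```

step_arm:
  deltas:
    - [0,0.004,-0.009,-1.8,4,18.6,1]
    - [0,0.004,-0.009,-2,4,18.6,1]
    - [0,0.004,-0.009,-2,4,18.6,1]
    - [0,0.004,-0.009,-2,4,18.6,1]
    - [0,0.004,-0.009,-2,4,15,1]
    - [0,0,0,0,0,0,1]

```text
time_s: 11.7
tcp_pos: [0.5202, 0.2555, 0.0661]
eef_rot: [179.6, 0.3, -165.8]
contact_force: [-0.8, -0.7, 0.2]
gripper_width: 0.0872
```

```bash
python3 - <<'E'
from h import *
s=r.get_state();print(s['time_s'],s['tcp_pos'],s['eef_rot'])
plan([.520,.2595,.016],194.5,4,1)
E
```

```text
11.7 [0.5201822  0.25554093 0.06611989] [ 179.61833461    0.33432969 -165.78839214]
[[0.0017,0.0015,-0.0013,-0.1,0.9,12.5,1],[0.0017,0.0015,-0.0013,-0.1,0.9,12.5,1],[0.0017,0.0015,-0.0013,-0.2,0.9,12.5,1],[0.0017,0.0015,-0.0013,-0.2,0.9,12.5,1]]
```

step_arm:
  deltas:
    - [0,0,0,0,1,12.5,1]
    - [0,0,0,0,1,12.5,1]
    - [0,0,0,0,1,12,1]
    - [0,0,0,0,0.5,10,1]
    - [0,0,0,0,0,0,0.3]
    - [0,0,0,0,0,0,-1]
    - [0,0,0,0,0,0,-1]
    - [0,0,0,0,0,0,-1]
    - [0,0,0,0,0,0,-1]
    - [0,0,0,0,0,0,-1]
  squeeze: 40

```text
time_s: 12.7
tcp_pos: [0.5208, 0.2597, 0.0184]
eef_rot: [179.5, 0.6, -165.9]
contact_force: [0.6, -0.5, 0.2]
gripper_width: 0.045
```

step_arm:
  deltas:
    - [0,0,0,0,0,-10,-1]
    - [0,0,0,0,0,-25,-1]
    - [0,0,0,0,0,-40,-1]
    - [0,0,0,0,0,-45,-1]
    - [0,0,0,0,0,-40,-1]
    - [0,0,0,0,0,-25,-1]

```text
time_s: 13.3
tcp_pos: [0.5165, 0.255, 0.2088]
eef_rot: [179.8, 0.1, -165.9]
contact_force: [1.7, -0.1, -1.2]
gripper_width: 0.045
```

```bash
python3 - <<'E'
from h import *
s=r.get_state();print(s['time_s'],s['tcp_pos'],s['eef_rot'],s['contact_force'],s['gripper_width'])
e=plan([.60,.11,.215],100,13,-1)
E
```

```text
13.3 [0.51653347 0.25496409 0.20884721] [ 1.79778030e+02  5.95033004e-02 -1.65923309e+02] [ 1.71655557 -0.07405046 -1.18358167] 0.0449842760774473
[[0.0003,-0.0002,0.1263,-3.5,-12.4,-0.5,-1],[0.0003,-0.0002,0.1263,-5.0,-11.8,-0.5,-1],[0.0003,-0.0002,0.1263,-6.5,-11.1,-0.5,-1],[0.0003,-0.0002,0.1263,-7.8,-10.2,-0.5,-1],[0.0003,-0.0002,0.1263,-9.1,-9.1,-0.5,-1],[0.0003,-0.0002,0.1263,-10.1,-7.9,-0.5,-1],[0.0003,-0.0002,0.1263,-11.1,-6.6,-0.5,-1],[0.0003,-0.0002,0.1263,-11.8,-5.1,-0.5,-1],[0.0003,-0.0002,0.1263,-12.4,-3.6,-0.5,-1],[0.0003,-0.0002,0.1263,-12.7,-2.0,-0.5,-1],[0.0003,-0.0002,0.1263,-12.9,-0.4,-0.5,-1],[0.0003,-0.0002,0.1263,-12.8,1.2,-0.5,-1],[0.0003,-0.0002,0.1263,-12.6,2.8,-0.5,-1]]
```

step_arm:
  deltas:
    - [0,0,0.08,-3.5,-12,-0.5,-1]
    - [0,0,0.126,-5,-11.8,-0.5,-1]
    - [0,0,0.126,-6.5,-11,-0.5,-1]
    - [0,0,0.126,-7.8,-10,-0.5,-1]
    - [0,0,0.126,-9,-9,-1,-1]
    - [0,0,0.126,-10,-8,-1,-1]
    - [0,0,0.126,-11,-6.6,-1,-1]
    - [0,0,0.126,-11.8,-5,-1,-1]

```text
time_s: 14.1
tcp_pos: [0.5711, 0.1665, 0.2281]
eef_rot: [179.0, -0.1, 137.1]
contact_force: [-0.1, -0.2, -2.0]
gripper_width: 0.0446
```

```bash
python3 - <<'E'
from h import *
s=r.get_state();print(s['time_s'],s['tcp_pos'],s['eef_rot'],s['contact_force'],s['gripper_width'])
e=plan([.60,.11,.215],100,6,-1)
e=plan([.67,.035,.21],87.5,4,-1,start=e)
E
```

```text
14.1 [0.57105956 0.16646861 0.22812072] [ 1.78982500e+02 -1.04865558e-01  1.37051211e+02] [-0.09009687 -0.15606042 -1.96560052] 0.04461422656738081
[[0.0028,-0.0013,0.1078,-9.9,-3.6,2.1,-1],[0.0028,-0.0013,0.1078,-10.3,-2.5,2.1,-1],[0.0028,-0.0013,0.1078,-10.5,-1.4,2.1,-1],[0.0028,-0.0013,0.1078,-10.6,-0.3,2.2,-1],[0.0028,-0.0013,0.1078,-10.5,0.9,2.2,-1],[0.0028,-0.0013,0.1078,-10.4,2.0,2.2,-1]]
[[-0.0,-0.0,0.0545,-21.5,14.0,1.3,-1],[0.0,-0.0,0.0545,-20.7,15.1,1.3,-1],[0.0,-0.0,0.0545,-19.9,16.2,1.3,-1],[-0.0,-0.0,0.0545,-18.9,17.3,1.3,-1]]
```

step_arm:
  deltas:
    - [0,0,0.108,-10,-3.6,1,-1]
    - [0,0,0.108,-10.3,-2.5,1,-1]
    - [0,0,0.108,-10.5,-1.4,1,-1]
    - [0,0,0.108,-10.6,0,1,-1]
    - [0,0,0.108,-10.5,1,1,-1]
    - [0,0,0.108,-10.4,2,1,-1]
    - [0,0,0.05,-20,14,1,-1]
    - [0,0,0.05,-20,14,1,-1]
    - [0,0,0,-10,8,0,-1]
    - [0,0,0,0,0,0,-1]

```text
time_s: 15.1
tcp_pos: [0.6399, 0.0571, 0.2263]
eef_rot: [179.3, -0.9, 92.1]
contact_force: [0.7, -0.5, -1.5]
gripper_width: 0.0447
```

```bash
python3 - <<'E'
from h import *
s=r.get_state();print(s['time_s'],s['tcp_pos'],s['eef_rot'],s['contact_force'],s['gripper_width'])
e=plan([.67,.037,.20],87.5,3,-1)
snap("scene","sc10");snap("side","s10")
crop("pics/sc10.png",150,80,350,270,3,"pics/c16.png")
crop("pics/s10.png",180,80,380,270,3,"pics/c17.png")
E
```

```text
15.1 [0.63985946 0.0570532  0.22632099] [179.27555239  -0.93284665  92.08392938] [ 0.66423812 -0.45916671 -1.50300617] 0.04467785271285718
[[0.004,-0.0056,0.0266,-7.2,9.7,8.8,-1],[0.004,-0.0056,0.0266,-6.9,9.9,8.8,-1],[0.004,-0.0056,0.0266,-6.6,10.1,8.8,-1]]
```

View pics/c16.png

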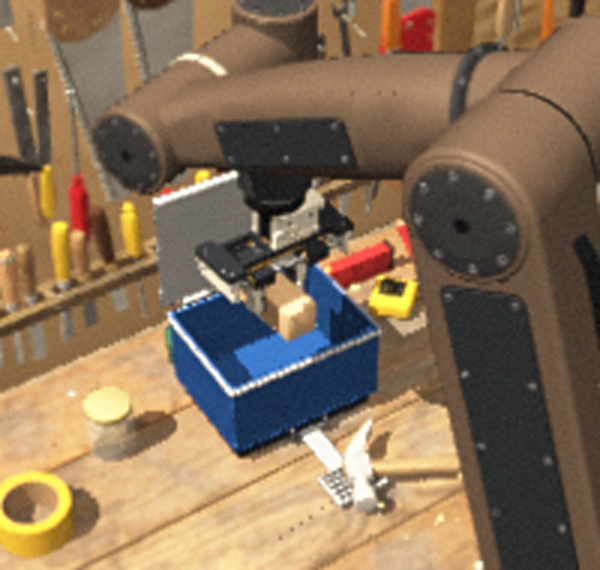

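View pics/c17.png

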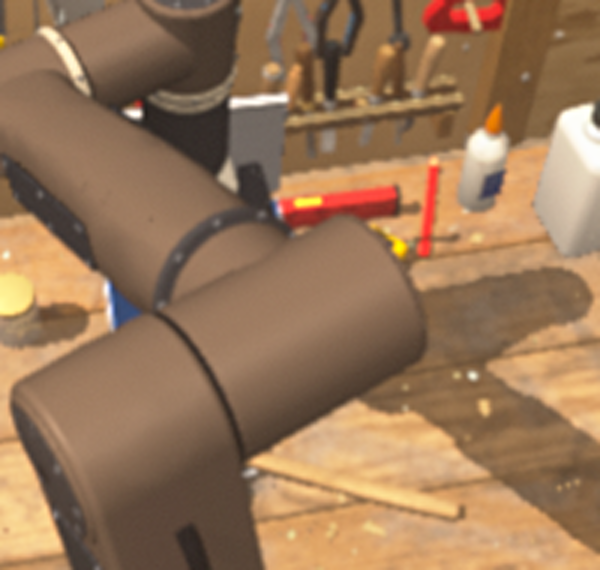

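step_arm:
  deltas:
    - [0.004,-0.006,0.026,-7.2,9.5,8,-1]
    - [0.004,-0.006,0.026,-7,9.5,10,-1]
    - [0.004,-0.006,0.026,-6.6,9.5,10,-1]
    - [0,0,0,0,0,10,-1]
    - [0,0,0,0,0,0,-1]

```text
time_s: 15.7
tcp_pos: [0.6691, 0.0383, 0.1847]
eef_rot: [-179.9, 0.1, 87.5]
contact_force: [0.0, -0.0, -1.9]
gripper_width: 0.0448
```

```bash
python3 - <<'E'
from h import *
s=r.get_state();print(s['time_s'],s['tcp_pos'],s['eef_rot'],s['contact_force'],s['gripper_width'])
e=plan([.668,.0355,.095],87.5,6,-1)
snap("wrist","w11")
E
```

```text
15.7 [0.66908755 0.03833824 0.18474016] [-1.79870908e+02  1.21288502e-01  8.74531168e+01] [ 0.03722756 -0.00690087 -1.94087549] 0.04478737836054707
[[-0.0004,0.0004,-0.0001,-0.4,-0.1,15.0,-1],[-0.0004,0.0004,-0.0001,-0.5,-0.1,15.0,-1],[-0.0004,0.0004,-0.0001,-0.5,-0.1,15.0,-1],[-0.0004,0.0004,-0.0001,-0.5,-0.1,15.0,-1],[-0.0004,0.0004,-0.0001,-0.5,-0.1,15.0,-1],[-0.0004,0.0004,-0.0001,-0.5,-0.2,15.0,-1]]
```

View pics/w11.png

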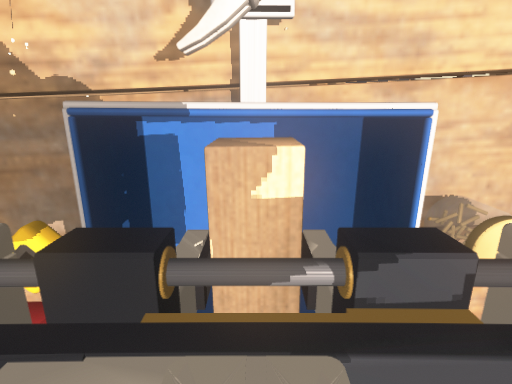

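step_arm:
  deltas:
    - [0,0,0,-0.5,0,15,-1]
    - [0,0,0,-0.5,0,18,-1]
    - [0,0,0,-0.5,0,18,-1]
    - [0,0,0,-0.5,0,18,-1]
    - [0,0,0,0,0,15,-1]
    - [0,0,0,0,0,10,-1]
    - [0,0,0,0,0,0,-1]

```text
time_s: 16.45
tcp_pos: [0.6706, 0.0372, 0.0914]
eef_rot: [179.8, 0.1, 87.6]
contact_force: [-0.1, -0.6, -1.6]
gripper_width: 0.0449
```

Lower about 18 mm more, then release.

step_arm:
  deltas:
    - [0,0,0,-0.5,0,9,-1]
    - [0,0,0,0,0,9,-1]
    - [0,0,0,0,0,0,-1]
    - [0,0,0,0,0,0,0.4]
    - [0,0,0,0,0,0,0.4]
    - [0,0,0,0,0,0,0.4]
    - [0,0,0,0,0,0,0.4]

```text
time_s: 17.15
tcp_pos: [0.6733, 0.0373, 0.076]
eef_rot: [179.5, 0.0, 87.7]
contact_force: [1.0, 0.2, 0.1]
gripper_width: 0.0606
```

step_arm:
  deltas:
    - [0,0,0,0,0,-10,0.4]
    - [0,0,0,0,0,-30,0.4]
    - [0,0,0,0,-2,-40,0.4]
    - [0,0,0,0,-2,-40,0.4]
    - [0,0,0,0,-3,-30,0.4]
    - [0,0,0,0,0,0,0.4]

```text
time_s: 17.75
tcp_pos: [0.6647, 0.037, 0.2358]
eef_rot: [179.4, 0.1, 87.7]
contact_force: [-0.2, 0.6, -0.2]
gripper_width: 0.0615
```

```bash
python3 - <<'E'
from h import *
s=r.get_state();print(s['time_s'],s['tcp_pos'],s['eef_rot'],s['joints'],s['contact_force'],s['gripper_width'])
snap("wrist","w12");snap("scene","sc12")
crop("pics/sc12.png",150,80,350,270,3,"pics/c18.png")
E
```

```text
17.75 [0.66467575 0.03701621 0.23582451] [1.79386456e+02 7.12230509e-02 8.76933018e+01] [  20.11030905   19.00911396   -0.49133441    0.31912838  -69.95981211
 -112.52457269] [-0.18721964  0.62617404 -0.1874614 ] 0.061471111710151405
```

View pics/w12.png

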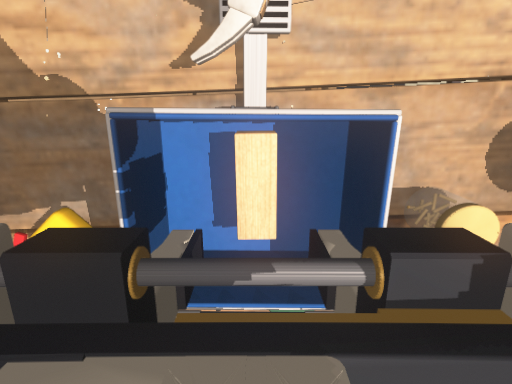

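View pics/c18.png

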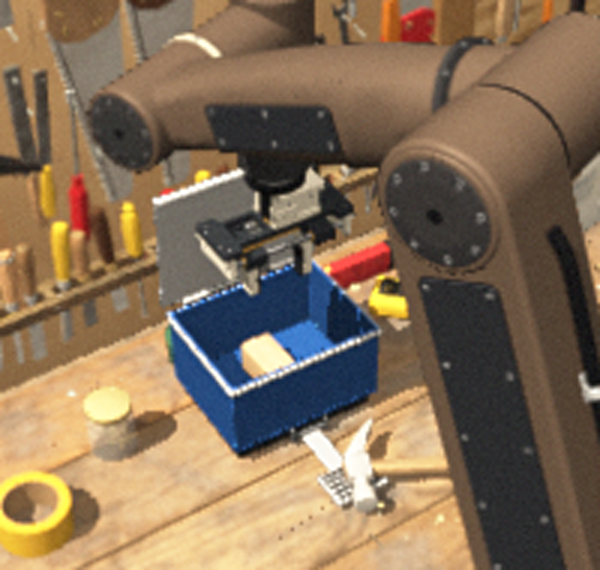

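```bash
python3 - <<'E'
from h import *
plan([.447,-.022,.19],154.8,10,1,tilt=-4.2)
E
```

```text
[[-0.0061,0.0048,-0.1171,-6.8,-21.4,4.0,1],[-0.0061,0.0048,-0.1171,-4.2,-22.0,3.9,1],[-0.0061,0.0048,-0.1171,-1.7,-22.4,3.7,1],[-0.0061,0.0048,-0.1171,1.0,-22.5,3.6,1],[-0.0061,0.0048,-0.1171,3.6,-22.2,3.5,1],[-0.0061,0.0048,-0.1171,6.1,-21.7,3.4,1],[-0.0061,0.0048,-0.1171,8.6,-20.8,3.3,1],[-0.0061,0.0048,-0.1171,11.0,-19.7,3.2,1],[-0.0061,0.0048,-0.1171,13.2,-18.3,3.1,1],[-0.0061,0.0048,-0.1171,15.2,-16.7,3.1,1]]
```

step_arm:
  deltas:
    - [-0.006,0.005,-0.08,-6.8,-21,2,1]
    - [-0.006,0.005,-0.117,-4.2,-22,2,1]
    - [-0.006,0.005,-0.117,-1.7,-22,2,1]
    - [-0.006,0.005,-0.117,1,-22,2,1]
    - [-0.006,0.005,-0.117,3.6,-22,3,1]
    - [-0.006,0.005,-0.117,6,-21.7,3,1]
    - [-0.006,0.005,-0.117,8.6,-20.8,3,1]
    - [-0.006,0.005,-0.117,11,-19.7,3,1]
    - [-0.006,0.005,-0.117,13,-18,3,1]
    - [0,0,0,0,0,0,1]

```text
time_s: 18.85
tcp_pos: [0.4537, -0.0155, 0.1903]
eef_rot: [176.9, -1.2, 148.2]
contact_force: [1.8, -0.2, 0.5]
gripper_width: 0.0876
```

```bash
python3 - <<'E'
from h import *
s=r.get_state();print(s['time_s'],s['tcp_pos'],s['eef_rot'],s['contact_force'],s['gripper_width'])
plan([.447,-.022,.10],154.8,5,1,tilt=-4.2)
E
```

```text
18.85 [ 0.45370776 -0.0154995   0.19027283] [176.87385466  -1.18890138 148.23392885] [ 1.81972646 -0.15088486  0.49996468] 0.08759845122244915
[[-0.0035,-0.0027,-0.0231,0.1,-2.8,17.9,1],[-0.0035,-0.0027,-0.0231,0.2,-2.9,17.9,1],[-0.0035,-0.0027,-0.0231,0.3,-2.9,17.9,1],[-0.0035,-0.0027,-0.0231,0.4,-3.0,17.9,1],[-0.0035,-0.0027,-0.0231,0.5,-3.0,17.9,1]]
```

step_arm:
  deltas:
    - [-0.0035,-0.003,-0.023,0,-3,18,1]
    - [-0.0035,-0.003,-0.023,0,-3,18,1]
    - [-0.0035,-0.003,-0.023,0,-3,18,1]
    - [-0.0035,-0.003,-0.023,0,-3,18,1]
    - [-0.0035,-0.003,-0.023,0,-3,14,1]
    - [0,0,0,0,0,0,1]

```text
time_s: 19.45
tcp_pos: [0.4463, -0.0243, 0.0978]
eef_rot: [176.0, -0.1, 154.5]
contact_force: [0.4, 0.5, 0.5]
gripper_width: 0.0875
```

```bash
python3 - <<'E'
from h import *
s=r.get_state();print(s['time_s'],s['tcp_pos'],s['eef_rot'],s['contact_force'],s['gripper_width'])
plan([.449,-.021,.023],154.8,5,1,tilt=-4.2)
snap("wrist","w13")
E
```

```text
19.45 [ 0.44634433 -0.02430849  0.09775237] [ 1.75989336e+02 -9.08361509e-02  1.54546314e+02] [0.40903527 0.49093149 0.49468174] 0.08754272321702292
[[-0.0007,-0.0003,-0.0009,-0.2,-0.2,15.0,1],[-0.0007,-0.0003,-0.0009,-0.2,-0.2,15.0,1],[-0.0007,-0.0003,-0.0009,-0.2,-0.2,15.0,1],[-0.0007,-0.0003,-0.0009,-0.2,-0.3,15.0,1],[-0.0007,-0.0003,-0.0009,-0.2,-0.3,15.0,1]]
```

View pics/w13.png

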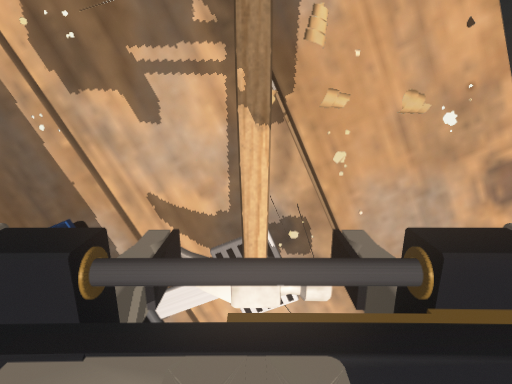

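step_arm:
  deltas:
    - [0,0,0,0,0,15,0.4]
    - [0,0,0,0,0,17,0.4]
    - [0,0,0,0,0,17,0.4]
    - [0,0,0,0,0,14,0.4]
    - [0,0,0,0,0,8,0.4]
    - [0,0,0,0,0,0,0.4]

```text
time_s: 20.1
tcp_pos: [0.4547, -0.018, 0.0296]
eef_rot: [175.8, 0.2, 154.2]
contact_force: [0.4, 0.1, 0.5]
gripper_width: 0.0612
```

step_arm:
  deltas:
    - [0,0,0,3.8,-5,3,0.4]
    - [0,0,0,0,0,3,0.4]
    - [0,0,0,0,0,0,0.4]

```text
time_s: 20.4
tcp_pos: [0.4501, -0.0203, 0.0245]
eef_rot: [175.7, 0.3, 154.2]
contact_force: [-0.5, 0.5, 1.0]
gripper_width: 0.0612
```

step_arm:
  deltas:
    - [0,0,0,0,0,1,0]
    - [0,0,0,0,0,0,-1]
    - [0,0,0,0,0,0,-1]
    - [0,0,0,0,0,0,-1]
    - [0,0,0,0,0,0,-1]
    - [0,0,0,0,0,0,-1]
    - [0,0,0,0,0,0,-1]
    - [0,0,0,0,0,0,-1]
  squeeze: 50

```text
time_s: 21.2
tcp_pos: [0.4504, -0.02, 0.0245]
eef_rot: [175.7, 0.4, 154.2]
contact_force: [-0.2, 0.9, 0.2]
gripper_width: 0.0212
```

Lift off the pedal straight up.

step_arm:
  deltas:
    - [0,0,0,0,0,0,-1]
    - [0,0,0,0,0,-5,-1]
    - [0,0,0,0,0,-8,-1]
    - [0,0,0,0,0,-10,-1]
    - [0,0,0,0,0,-10,-1]
    - [0,0,0,0,0,-15,-1]
    - [0,0,0,0,0,-20,-1]
    - [0,0,0,0,0,-20,-1]
    - [0,0,0,0,0,0,-1]

```text
time_s: 22.1
tcp_pos: [0.4442, -0.0271, 0.118]
eef_rot: [175.8, 0.2, 154.1]
contact_force: [0.8, 0.2, -5.8]
gripper_width: 0.0211
```

```bash
python3 - <<'E'
from h import *
s=r.get_state();print(s['time_s'],s['tcp_pos'],s['eef_rot'],s['contact_force'],s['gripper_width'])
snap("scene","sc14")
crop("pics/sc14.png",180,120,340,270,5,"pics/c19.png")
plan([.445,-.21,.13],154.2,7,-1,tilt=0)
E
```

```text
22.1 [ 0.44417239 -0.02713705  0.11795417] [175.81728519   0.19060082 154.08585797] [ 0.77986981  0.19926765 -5.80249549] 0.02105193348124744
[[0.0103,0.0003,-0.0003,-11.6,-23.2,-3.6,-1],[0.0103,0.0003,-0.0003,-11.6,-23.2,-3.3,-1],[0.0103,0.0003,-0.0003,-11.6,-23.3,-3.1,-1],[0.0103,0.0003,-0.0003,-11.6,-23.3,-2.9,-1],[0.0103,0.0003,-0.0003,-11.6,-23.3,-2.6,-1],[0.0103,0.0003,-0.0003,-11.6,-23.4,-2.4,-1],[0.0103,0.0003,-0.0003,-11.6,-23.4,-2.2,-1]]
```

View pics/c19.png

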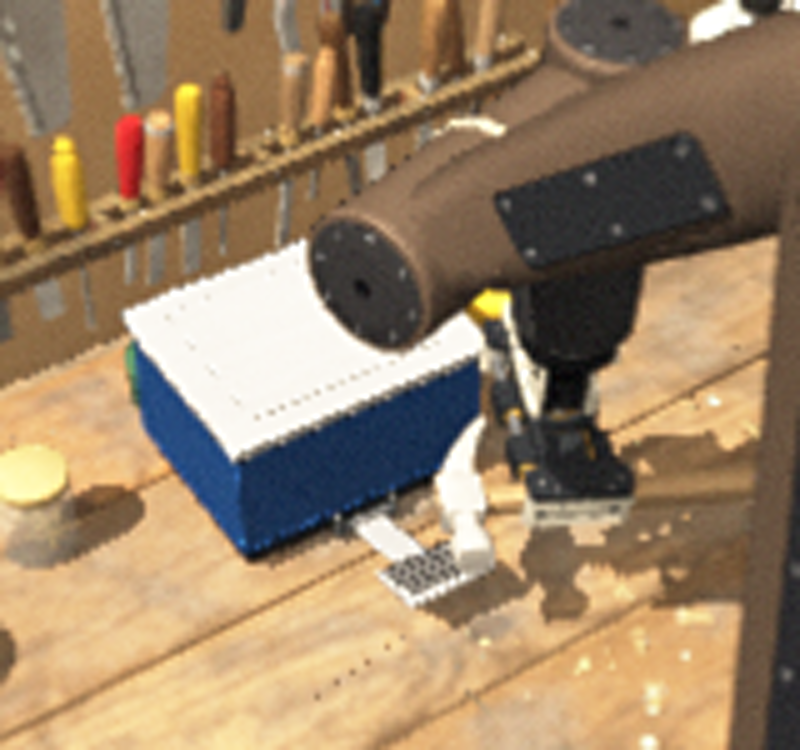

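step_arm:
  deltas:
    - [0.01,0,0,-11.6,-23,-3,-1]
    - [0.01,0,0,-11.6,-23,-3,-1]
    - [0.01,0,0,-11.6,-23,-3,-1]
    - [0.01,0,0,-11.6,-23,-3,-1]
    - [0.01,0,0,-11.6,-23,-3,-1]
    - [0.01,0,0,-11.6,-23,-3,-1]
    - [0.01,0,0,-11.6,-23,-3,-1]

```text
time_s: 22.85
tcp_pos: [0.4409, -0.2114, 0.1244]
eef_rot: [-180.0, -0.4, 154.2]
contact_force: [-0.4, -0.3, -4.6]
gripper_width: 0.0212
```

```bash
python3 - <<'E'
from h import *
s=r.get_state();print(s['time_s'],s['tcp_pos'],s['eef_rot'],s['contact_force'],s['gripper_width'])
plan([.55,-.35,.10],87.2,10,-1,tilt=0)
E
```

```text
22.85 [ 0.44085042 -0.21136118  0.12437872] [-179.96952196   -0.41334354  154.19561426] [-0.40122869 -0.30992027 -4.60032453] 0.021206449663335136
[[-0.0005,-0.0006,0.1169,-15.9,-7.7,2.3,-1],[-0.0005,-0.0006,0.1169,-16.7,-5.8,2.3,-1],[-0.0005,-0.0006,0.1169,-17.2,-3.8,2.3,-1],[-0.0005,-0.0006,0.1169,-17.6,-1.8,2.4,-1],[-0.0005,-0.0006,0.1169,-17.7,0.3,2.4,-1],[-0.0005,-0.0006,0.1169,-17.5,2.3,2.4,-1],[-0.0005,-0.0006,0.1169,-17.1,4.3,2.4,-1],[-0.0005,-0.0006,0.1169,-16.5,6.3,2.4,-1],[-0.0005,-0.0006,0.1169,-15.6,8.2,2.4,-1],[-0.0005,-0.0006,0.1169,-14.6,9.9,2.4,-1]]
```

step_arm:
  deltas:
    - [0,0,0.08,-15.9,-7.7,0,-1]
    - [0,0,0.117,-16.7,-5.8,0,-1]
    - [0,0,0.117,-17,-3.8,0,-1]
    - [0,0,0.117,-17.6,-1.8,0,-1]
    - [0,0,0.117,-17.6,0,0,-1]
    - [0,0,0.117,-17.5,2.3,0,-1]
    - [0,0,0.117,-17,4.3,0,-1]
    - [0,0,0.117,-16.5,6.3,0,-1]
    - [0,0,0.117,-15.6,8.2,0,-1]
    - [0,0,0.1,-10,8,0,-1]

```text
time_s: 23.85
tcp_pos: [0.5437, -0.3482, 0.1043]
eef_rot: [-178.4, -0.6, 87.3]
contact_force: [-0.9, -0.4, -6.5]
gripper_width: 0.0208
```

step_arm:
  deltas:
    - [0,0,0,0,0,0,-1]

```text
time_s: 23.95
tcp_pos: [0.5437, -0.3489, 0.1019]
eef_rot: [-178.2, -0.7, 87.1]
contact_force: [0.8, -0.1, -6.3]
gripper_width: 0.0214
```

```bash
python3 - <<'E'
from h import *
s=r.get_state();print(s['time_s'],s['tcp_pos'],s['eef_rot'],s['contact_force'],s['gripper_width'])
plan([.55,-.35,.02],87.2,6,-1,tilt=0)
snap("side","s15")
crop("pics/s15.png",250,80,450,270,3,"pics/c20.png")
E
```

```text
23.95 [ 0.5437478  -0.34888917  0.10191728] [-178.24225161   -0.67649534   87.13114209] [ 0.78566763 -0.0616034  -6.34160195] 0.021383130328126353
[[-0.0051,-0.002,-0.0002,-0.3,1.5,13.6,-1],[-0.0051,-0.002,-0.0002,-0.3,1.4,13.6,-1],[-0.0051,-0.002,-0.0002,-0.2,1.3,13.6,-1],[-0.0051,-0.002,-0.0002,-0.2,1.3,13.6,-1],[-0.0051,-0.002,-0.0002,-0.2,1.2,13.6,-1],[-0.0051,-0.002,-0.0002,-0.2,1.1,13.6,-1]]
```

View pics/c20.png

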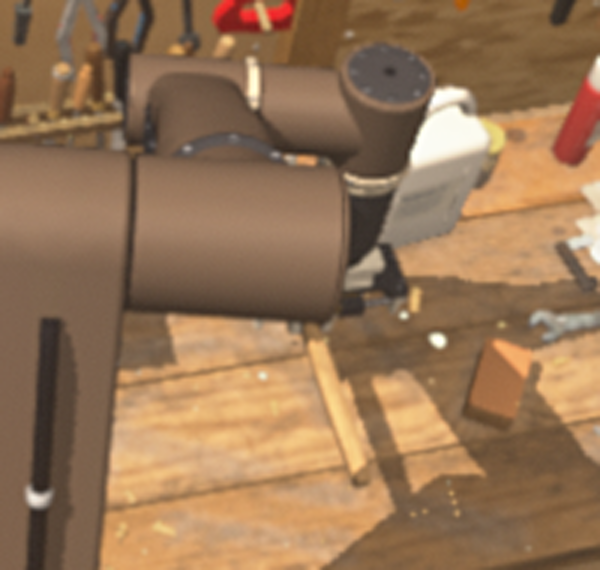

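step_arm:
  deltas:
    - [-0.005,-0.002,0,0,1.5,13.6,-1]
    - [-0.005,-0.002,0,0,1.5,13.6,-1]
    - [-0.005,-0.002,0,0,1.3,13.6,-1]
    - [-0.005,-0.002,0,0,1.3,13.6,-1]
    - [-0.005,-0.002,0,0,1.2,13,-1]
    - [-0.005,-0.002,0,0,1,8,-1]
    - [0,0,0,0,0,0,-1]

```text
time_s: 24.7
tcp_pos: [0.5431, -0.3427, 0.0177]
eef_rot: [-179.5, -0.3, 88.2]
contact_force: [-0.1, -0.3, -4.8]
gripper_width: 0.0213
```

step_arm:
  deltas:
    - [0,0,0,0,0,4,-1]
    - [0,0,0,0,0,4,-1]
    - [0,0,0,0,0,0,-1]
    - [0,0,0,0,0,0,-1]

```text
time_s: 25.1
tcp_pos: [0.5437, -0.3426, 0.0105]
eef_rot: [-179.6, -0.3, 88.3]
contact_force: [1.0, 0.2, -5.7]
gripper_width: 0.0214
```

step_arm:
  deltas:
    - [0,0,0,0,0,3,-1]
    - [0,0,0,0,0,1,-1]
    - [0,0,0,0,0,0,-1]
    - [0,0,0,0,0,0,-1]

```text
time_s: 25.5
tcp_pos: [0.5444, -0.3431, 0.0087]
eef_rot: [-179.7, -0.2, 88.3]
contact_force: [-1.2, 1.3, -3.4]
gripper_width: 0.0212
```

step_arm:
  deltas:
    - [0,0,0,0,0,2,-1]
    - [0,0,0,0,0,1,-1]
    - [0,0,0,0,0,0,-1]

```text
time_s: 25.8
tcp_pos: [0.5447, -0.3433, 0.0084]
eef_rot: [-179.8, -0.2, 88.4]
contact_force: [-2.1, 0.8, -1.6]
gripper_width: 0.0214
```

Resting on the bench; release and retreat.

step_arm:
  deltas:
    - [0,0,0,0,0,1,-1]
    - [0,0,0,0,0,0,-0.3]
    - [0,0,0,0,0,0,0]
    - [0,0,0,0,0,0,0.4]
    - [0,0,0,0,0,0,0.4]
    - [0,0,0,0,0,0,0.4]

```text
time_s: 26.4
tcp_pos: [0.5474, -0.3444, 0.0083]
eef_rot: [180.0, -0.0, 88.4]
contact_force: [0.5, 0.1, -0.9]
gripper_width: 0.0558
```

step_arm:
  deltas:
    - [0,0,0,0,0,-10,0.4]
    - [0,0,0,0,0,-30,0.4]
    - [0,0,0,0,0,-40,0.4]
    - [0,0,0,20,30,-30,0.4]
    - [0,0,0,20,30,-20,0.4]
    - [0,0,0,20,30,0,0.4]
    - [0,0,0,0,0,0,0.4]

```text
time_s: 27.1
tcp_pos: [0.6412, -0.2862, 0.1483]
eef_rot: [179.8, -0.0, 88.3]
contact_force: [-0.7, 0.2, -0.6]
gripper_width: 0.0616
```

```bash
python3 - <<'E'
from h import *
s=r.get_state();print(s['time_s'],s['tcp_pos'],s['eef_rot'],s['contact_force'],s['gripper_width'])
snap("side","s16");snap("scene","sc16");snap("wrist","w16")
plan([.35,-.60,.30],90,10,1)
E
```

```text
27.1 [ 0.64115082 -0.28618246  0.14825924] [ 1.79847912e+02 -3.80501590e-02  8.82777559e+01] [-0.70817396  0.24300887 -0.57724361] 0.061560117399266125
[[0.0,-0.0001,-0.0032,-32.1,-27.7,-15.3,1],[0.0,-0.0001,-0.0032,-32.0,-27.8,-15.3,1],[0.0,-0.0001,-0.0032,-31.9,-28.0,-15.3,1],[0.0,-0.0001,-0.0032,-31.8,-28.1,-15.3,1],[0.0,-0.0001,-0.0032,-31.7,-28.2,-15.3,1],[0.0,-0.0001,-0.0032,-31.6,-28.3,-15.3,1],[0.0,-0.0001,-0.0032,-31.6,-28.4,-15.3,1],[0.0,-0.0001,-0.0032,-31.5,-28.5,-15.3,1],[0.0,-0.0001,-0.0032,-31.4,-28.6,-15.3,1],[0.0,-0.0001,-0.0032,-31.3,-28.7,-15.3,1]]
```

View pics/s16.png

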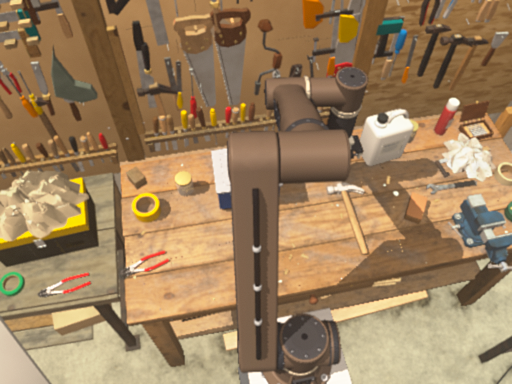

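View pics/sc16.png

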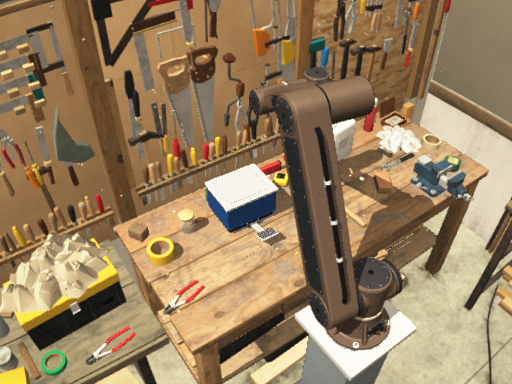

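View pics/w16.png

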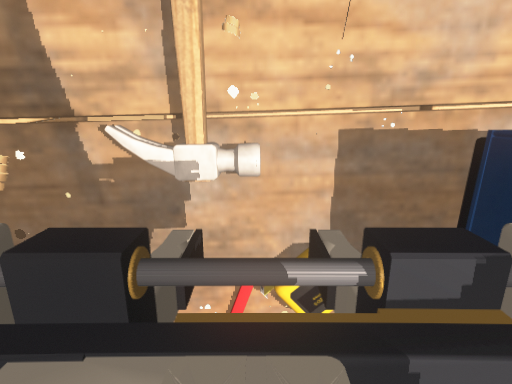

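step_arm:
  deltas:
    - [0,0,0,0,0,-20,0.4]
    - [0,0,0,-10,-10,-30,0.4]
    - [0,0,0,-10,-10,-30,0.4]
    - [0,0,0,0,0,-15,0.4]
    - [0,0,0,0,0,0,0.4]
    - [0,0,0,0,0,0,0.4]

```text
time_s: 27.85
tcp_pos: [0.6087, -0.3111, 0.2425]
eef_rot: [-179.5, -0.2, 87.8]
contact_force: [-1.2, -0.4, -0.5]
gripper_width: 0.0614
```

```bash
python3 - <<'E'
from h import *
s=r.get_state();print(s['time_s'],s['tcp_pos'],s['contact_force'],abs(s['qd']).max())
snap("scene","sc17")
a=cv2.imread("pics/scene0.png")[150:320,120:292];b=cv2.imread("pics/sc17.png")[150:320,120:292]
cv2.imwrite("pics/c21.png",cv2.resize(np.hstack([b,cv2.absdiff(a,b)]),None,fx=2.2,fy=2.2))
E
```

```text
27.85 [ 0.60869392 -0.31114185  0.24247887] [-1.22150406 -0.37479821 -0.4648399 ] 0.6140060307776543
```

View pics/c21.png

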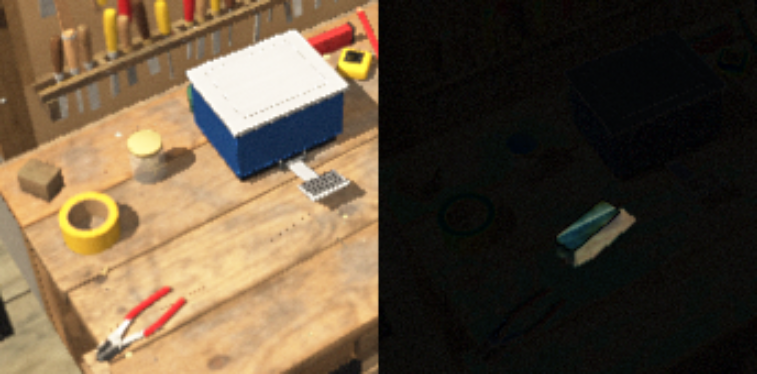

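The difference image shows only the missing offcut. The lid, pedal, jar, pliers and tape measure look the same as at the start.

```bash
python3 -c "
from plant import r
print(r.close_job())"
```

```text
the job is handed in; nothing more can be done
None
```

The job is done and handed in at about 28 s, with no verdict reported.

I laid the hammer's head on the pedal and let go; its weight alone held the lid up. I set the offcut flat on the bin floor, released about 20 mm above it. Then I took the hammer off, the lid closed, and I laid the hammer on its side near where it first lay, about 0.2 m to the right of the bin.

**Last checks:**
- **Bin and bystanders:** comparing the scene picture with the one from the start showed only the offcut gone. The lid, pedal, jar, pliers and tape measure looked unchanged.
- **Hammer:** the side and wrist pictures show it lying on the bench, clear of the bin. I did not measure how flat it lies; it touched down 2 to 3 mm higher at the grip than when I picked it up, so it was slightly tilted in the fingers before I let go.
- **Robot:** the gripper is open and about 0.24 m above the bench, touching nothing. Force readings stayed under 10 N in every reading I took.
- **Disagreements:** none of the checks failed. Positions were up to about 15 mm off after faster moves, and I corrected them before each grasp and placing.

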